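Wedge a low mural panel up flush and hold it

TASK

The middle panel in the front row of the painted mural sits a few millimetres low along its front edge. Take the wooden wedge, slide it flat along the bench, thin end first, under the middle of that edge, and push until the panel just lifts off its two front packers and its front edge is flush with the panels on either side; do not force it well proud of them, do not touch that panel with the gripper or arm, and leave everything else where it is. Finish with the gripper still holding the wedge in place under the panel, so that it stays up while a workmate tapes the joints.

Things in the scene. Friction and masses are not known exactly. Their poses are not given: they have to be found in the camera images.
- wedge_grip (a point): Loose wedge of bare brown wood, 180 x 42 mm, about 90 g, lying flat on the bench, left or right of the middle. This point is where to grip it across its 42 mm width: 40 mm from the thick end (heel), on the centre line, half-way up (12.5 mm above the sole; the wedge is 25 mm high there). Axes: x along the wedge from heel to tip, y across it, z up.
- wedge_tip (a point): Middle of the wedge's thin end, 2 mm above the sole, 140 mm ahead of wedge_grip. Axes as wedge_grip.
- wedge: The whole wedge; origin at the centre of its flat 180 x 42 mm sole, 50 mm ahead of wedge_grip. Its top slopes evenly from 4 mm high at the tip to 31 mm at the heel (0.15 mm per mm of length). Axes as wedge_grip.
- panel: The low panel: loose painted plywood (grey face, black river), 240 mm deep, 280 mm wide, 15 mm thick, about 0.75 kg, the middle one of the mural's front row. Its rear lies on an 18 mm bearer, its front on two 14 mm packers. It may shift back up to 3 mm, against the rear row, when pushed. Origin: centre of its underside, 120 mm behind its front edge. Axes as panel_front.
- panel_front (a point): Middle of the low panel's front edge (towards the robot), on its top face: z about 29 mm at the start, 33 mm when flush. The edge's underside is 15 mm lower: it meets the wedge's slope about 67 mm from the tip and is flush about 93 mm from the tip. Axes: x away from the robot, square to the edge; y along the edge; z up.
- panel_front_left (a point): Left end (+y) of the low panel's front top edge, 140 mm from panel_front.
- panel_front_right (a point): Right end (-y) of the low panel's front top edge, 140 mm from panel_front.
- bay: Fixed part of the mural: a panel 220 mm wide on each side of the low one (3 mm joints) and a rear row, all with their faces at z = 33 mm. Origin: bench level, under the middle of the line of the front edges, which the low panel shares. x: square to that line, away from the robot, the way to push; y: left; z up. Under the low panel the bench is clear from y = -75 to 75 mm, 200 mm deep.
- packer_left: Thin plywood packer under the low panel's front left corner, 40 x 60 mm, 14 mm high, fixed to the bench, 105 mm left of the bay's middle. Origin: centre of its underside.
- packer_right: The same under the front right corner, 105 mm right of the bay's middle.
- tape_roll: Bystander, leave it alone: roll of blue masking tape, 100 mm across, 24 mm high, lying flat on the bench. Origin: centre of its underside.
- glue_bottle: Bystander, leave it alone: white glue bottle with a red band and red nozzle, 60 mm across, 195 mm high, standing on the bench to the left. Origin: centre of its underside.
- filler_tin: Bystander, leave it alone: tin of wood filler, 90 mm across, 90 mm high, standing on the bench to the right. Origin: centre of its underside.
- pencil: Bystander, leave it alone: flat orange carpenter's pencil, 165 mm long, 14 mm wide, 8 mm high, lying on the bench to the left. Origin: underside, about mid length.
- block_left: Bystander, leave it alone: plywood setting block 18 x 45 x 85 mm standing upright on the mural's left side panel. Origin: centre of its underside.
- block_right: Bystander, leave it alone: plywood setting block 18 x 45 x 85 mm standing upright on the mural's right side panel. Origin: centre of its underside.
Not all that is in view belongs to the job. What is meant by the wedge is not yellow, and is the smaller of those in its own colour.

How it is judged:
By the outcome, as a careful person would: the job done as asked, in the order asked, and still so for the second after the job is handed in, while the arm keeps its last pose, push and grip.
It also fails if it takes over 45 s, if anything falls off the work surface, if the arm or the gripper's body presses on something with over 40 N, if the wrist force passes 120 N, or if a joint passes its speed limit or range.

ROBOT

A 6-joint arm with a two-finger parallel gripper is mounted at the origin on the work surface. World frame = base frame: x ahead of the robot, y to its left, z up, the work surface at z = 0. Lengths are in m, angles in degrees, forces in N, time in s.
With the tool pointing down it reaches from about 0.35 to 0.875 m from the base axis. Payload 4.2 kg.
Tool frame: the origin (TCP) lies at the very end of the fingers, on their centre line; the grasp point (between the pads) lies 19 mm behind it; y points along the fingers, z is the direction in which the jaws open and shut, and the axes are right-handed (so a half turn about y gives the same grasp; the last joint's range is limited). The gripper opens to 87 mm and grips with 3 to 60 N. Pads are 19 mm wide; open, the fingers measure 117 mm over their backs; the gripper's body (75 mm by 190 mm) begins 51 mm behind the grasp point.
Start: joints at [85.634, 22.042, 0.453, 0, -68.411, -14.817], TCP at [0.205, 0.59, 0.195] pointing down, gripper open.
Joint ranges: [-179.83, 179.83], [-69.29, 118.12], [-61.27, 80.66], [-181.25, 117.63], [-171.15, -9.14], [-177.46, 177.46]. Speed limits (degrees/s): [159.86, 159.86, 180, 180, 180, 180].

INTERFACE

Orientations are given as a 3x3 rotation matrix whose columns are the frame's x, y, z axes.
In Python, from station import r, eyes gives the robot as it stands.
- The arm moves only by the tool play_rows, never from a script. Its argument "deltas" is one flat list of numbers, 5 for each row, row after row: the closure in counts, from 0 (fully open) to 255 (shut), then the shift along the tool's x, y, z in mm, then the turn about the tool's y in rad. In form: [claw, tx, ty, tz, roll, claw, tx, ty, tz, roll, ...]. A call has exactly 10 rows; each row shifts and turns the commanded pose from where the row before left it, along the tool's axes as they then stand; what a row does not reach is not made up. A row lasts 1/10 s, in which the tool goes at most 50 mm and 8.59 degrees, less where a joint would pass 70% of its speed; a pose out of reach is approached as far as the arm can. A call is refused whole if a number of a shift passes 50 or a number of a turn 0.15, either way. A call with a gripper value outside its range is refused whole. The fingers move at their own pace and stop on an object; the grip force is fixed at half the most. Time passes only in rows, so rows that do not move let the fingers close, or fill a call up. It gives the time, the measured TCP pose, the force and the opening at its end, in the units of the state.
- r.sense(): the state, without advancing time (a new reading comes with each control period).
- eyes.capture(name): name is "scene" or "side" or "wrist"; returns a dict with "img" (400x640x3 uint8, blue, green, red), "vfov" (degrees; the focal length in pixels is half the picture's height over the tangent of half this angle, whatever the lens; pixels are square), "cx", "cy" (the principal point, pixels), "R" (3x3) and "t" (3): a world point X has camera coordinates R X + t; the wrist camera has in their place "tool_from_camera" (4x4, takes a point from camera to tool coordinates, whose origin is the TCP and whose axes are the tool frame's). Camera axes: x right, y down, z forward; pixel columns grow to the right and rows downward; lengths in m; the calibration is good to about 2 mm. A picture is of the moment at which its call begins: read the wrist's pose just before it. There is no depth.
- r.finish_job(): hands the job in, once; it reports no verdict.
The state is a dict: "time_s": time; "joints": joint angles; "joint_velocities": joint speeds; "effort": joint torques, N m; "tcp_pos": TCP position; "ee_rot": TCP orientation; "wrist_force": force on the tool from outside, world axes, zero at the start; "moment": the same for the moment, N m; "gripper_width": opening from 0.0 (shut) to 1.0 (fully open).
Only numpy, scipy, OpenCV 4.12 (cv2) and the standard library are available. Lean on these libraries where they do the work, as an engineer would, in place of code of your own. Each camera call takes 0.05 s, during which the arm holds its last target.

## Working session

There is one attempt and no reset: what is moved stays moved. The work goes in short steps, Python scripts to look and compute and a tool call to move; the robot and the scene stay as the last step left them, time stands still between calls to the robot, and variables do not carry over. Pictures are saved under pics/ and viewed, and the job is handed in when it is done.

Besides the shell and the picture viewer there is one more tool, called after "Call:" as name(argument=value, ...) on one line, values as JSON. play_rows: Moves the arm, as the interface text tells. Its arguments: {"type":"object","properties":{"deltas":{"type":"array","items":{"type":"number"}}},"required":["deltas"]}

```bash
ls; mkdir -p pics; python3 - <<'E'
from station import r, eyes
import cv2
for n in ["scene","side","wrist"]:
    s=r.sense(); c=eyes.capture(n); cv2.imwrite(f"pics/{n}0.png",c["img"])
    print(n,c["vfov"],c["cx"],c["cy"],[ (k,c[k]) for k in c if k in("R","t","tool_from_camera")])
print(s)
E
```

```text
pics
scene 55.41235694357855 320.1574775847792 197.29616443595043 [('R', array([[-0.64328547,  0.76557721,  0.00867999],
       [ 0.49231179,  0.42230028, -0.76111206],
       [-0.58635561, -0.48533907, -0.64856232]])), ('t', array([ 0.33062326, -0.20099322,  1.37914148]))]
side 43.07214825496891 324.32538277777115 196.35773442827428 [('R', array([[ 0.70078819, -0.71320661,  0.01523949],
       [-0.41453999, -0.42452171, -0.8049459 ],
       [ 0.58056224,  0.5577792 , -0.59315247]])), ('t', array([-0.35804822,  0.22240617,  1.33461656]))]
wrist 65.44953977329209 317.8554392998765 201.111297429059 [('tool_from_camera', array([[ 7.05662688e-05,  9.52380413e-01,  3.04912355e-01,
        -8.40143011e-02],
       [-4.97619868e-04, -3.04912285e-01,  9.52380308e-01,
        -1.90076134e-01],
       [ 9.99999874e-01, -2.18936370e-04,  4.52406893e-04,
         4.92001414e-04],
       [ 0.00000000e+00,  0.00000000e+00,  0.00000000e+00,
         1.00000000e+00]]))]
{'time_s': 0.1, 'joints': array([ 8.56327941e+01,  2.20851425e+01,  3.87240907e-01, -2.49453952e-02,
       -6.84116346e+01, -1.48178570e+01]), 'joint_velocities': array([-0.03098958, -0.27553347,  0.13586976, -0.05331025,  0.02210274,
        0.07503333]), 'effort': array([-5.59729251e-04, -3.91687524e+01,  1.87936020e+01,  4.23195764e+00,
        1.34506155e-02, -7.77788978e-05]), 'tcp_pos': array([0.20516734, 0.58973119, 0.19358028]), 'ee_rot': array([[-9.44409319e-01, -5.49237796e-04, -3.28771556e-01],
       [ 3.28772000e-01, -1.87535470e-03, -9.44407462e-01],
       [-9.78590091e-05, -9.99998091e-01,  1.95167647e-03]]), 'wrist_force': array([0.01675385, 0.20554275, 0.33505027]), 'moment': array([ 0.02168985,  0.01155112, -0.00721022]), 'gripper_width': 1.0012393365893448}
```

View pics/scene0.png

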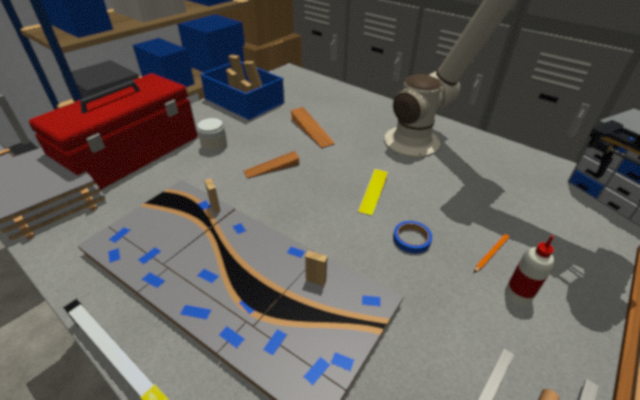

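View pics/side0.png

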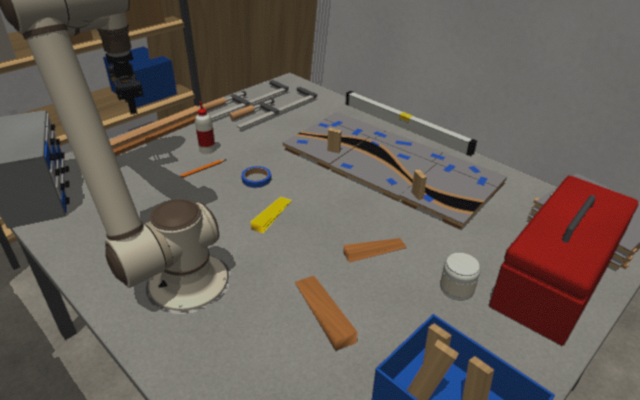

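View pics/wrist0.png

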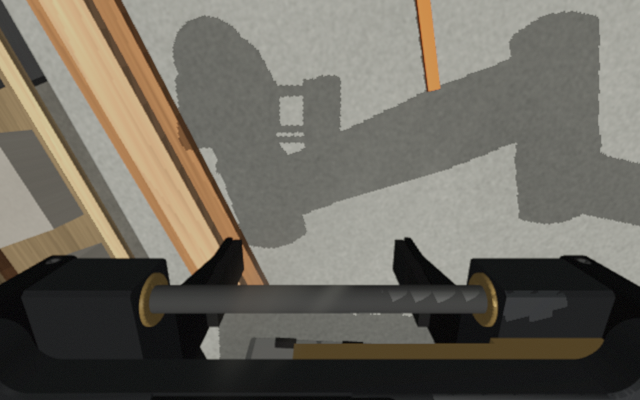

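Scene view: the wedge is the smaller brown one, at about (272,165) in the scene picture and (375,248) in the side picture. The larger brown decoy is at (312,127) / (327,312), and the yellow one is ruled out. The mural lies ahead and right of the arm. Next I'll enlarge these areas.

```bash
cat > h.py <<'E'
import numpy as np, cv2
def K(c):
    f=200/np.tan(np.radians(c["vfov"]/2)); return f
def ray(c,uv,s=None):
    f=K(c); d=np.array([(uv[0]-c["cx"])/f,(uv[1]-c["cy"])/f,1.])
    if "R" in c: return -c["R"].T@c["t"], c["R"].T@d
    T=c["tool_from_camera"]; Rw=np.array(s["ee_rot"]); p=np.array(s["tcp_pos"])
    return p+Rw@T[:3,3], Rw@(T[:3,:3]@d)
def onz(c,uv,z,s=None):
    o,d=ray(c,uv,s); return o+d*(z-o[2])/d[2]
def proj(c,X,s=None):
    if "R" in c: x=c["R"]@X+c["t"]
    else:
        T=c["tool_from_camera"]; xt=np.array(s["ee_rot"]).T@(np.array(X)-s["tcp_pos"]); x=T[:3,:3].T@(xt-T[:3,3])
    return np.array([c["cx"],c["cy"]])+K(c)*x[:2]/x[2]
def crop(img,x0,y0,x1,y1,k,name):
    cv2.imwrite(name,cv2.resize(img[y0:y1,x0:x1],None,fx=k,fy=k,interpolation=cv2.INTER_CUBIC))
E
python3 - <<'E'
from station import r, eyes
from h import *
import pickle
C={}
for n in ["scene","side"]: C[n]=eyes.capture(n)
pickle.dump(C,open("c0.pkl","wb"))
crop(C["scene"]["img"],230,140,310,190,10,"pics/wsc.png")
crop(C["side"]["img"],335,225,415,275,10,"pics/wsi.png")
crop(C["scene"]["img"],140,170,420,340,2.85,"pics/msc.png")
crop(C["side"]["img"],270,100,530,260,3,"pics/msi.png")
for n,bx in [("scene",(235,140,310,190)),("side",(335,225,415,275))]:
    c=C[n]; x0,y0,x1,y1=bx
    hsv=cv2.cvtColor(c["img"],cv2.COLOR_BGR2HSV); m=((hsv[...,1]>90)&(hsv[...,0]<18)).astype(np.uint8)
    mm=np.zeros_like(m); mm[y0:y1,x0:x1]=m[y0:y1,x0:x1]
    cs,_=cv2.findContours(mm,0,2); k=max(cs,key=cv2.contourArea)
    print(n,cv2.contourArea(k),cv2.approxPolyDP(k,2,True)[:,0].tolist())
    for p in cv2.approxPolyDP(k,2,True)[:,0]: print(p, onz(c,p,0.0).round(4), onz(c,p,.031).round(4))
E
```

```text
scene 571.0 [[298, 156], [293, 151], [244, 172], [249, 177], [294, 165], [298, 162]]
[298 156] [ 0.3351 -0.2494  0.    ] [ 0.368  -0.2179  0.031 ]
[293 151] [ 0.3237 -0.2834  0.    ] [ 0.3572 -0.2505  0.031 ]
[244 172] [ 0.5163 -0.3197  0.    ] [ 0.5417 -0.2852  0.031 ]
[249 177] [ 0.5237 -0.2875  0.    ] [ 0.5488 -0.2544  0.031 ]
[294 165] [ 0.3826 -0.2237  0.    ] [ 0.4135 -0.1933  0.031 ]
[298 162] [ 0.3612 -0.2254  0.    ] [ 0.3931 -0.1949  0.031 ]
side 805.0 [[405, 245], [399, 238], [344, 245], [344, 253], [349, 261], [399, 249]]
[405 245] [ 0.5215 -0.3157  0.    ] [ 0.4912 -0.3345  0.031 ]
[399 238] [ 0.5336 -0.2847  0.    ] [ 0.5029 -0.3044  0.031 ]
[344 245] [ 0.396  -0.1923  0.    ] [ 0.3697 -0.2149  0.031 ]
[344 253] [ 0.3712 -0.2151 -0.    ] [ 0.3457 -0.237   0.031 ]
[349 261] [ 0.3572 -0.2469  0.    ] [ 0.3322 -0.2678  0.031 ]
[399 249] [ 0.4955 -0.3141  0.    ] [ 0.4661 -0.3329  0.031 ]
```

View pics/wsc.png

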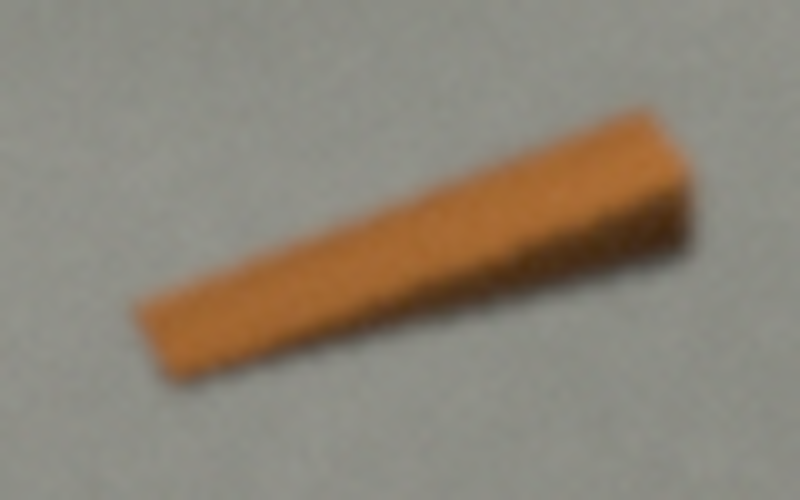

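View pics/wsi.png

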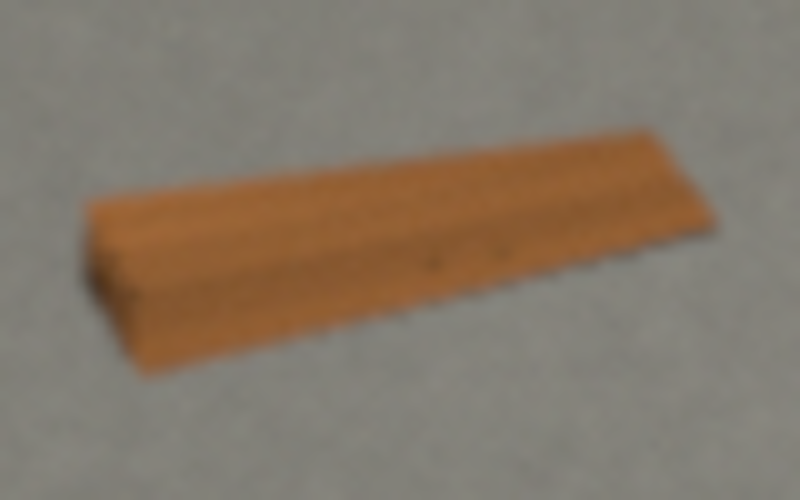

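View pics/msc.png

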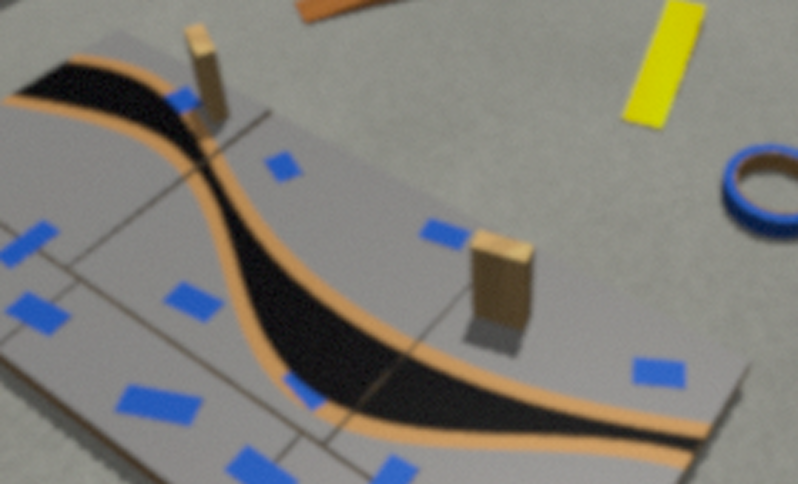

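View pics/msi.png

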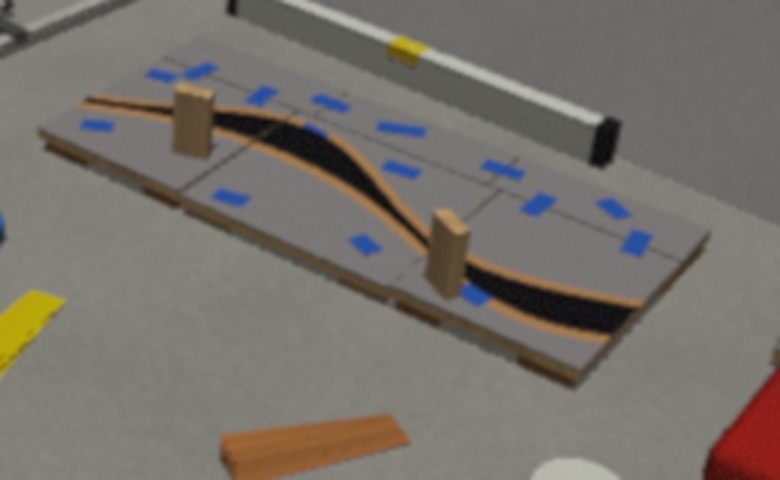

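Wedge corners read: scene crop tip (137,305) and (175,382), heel top (650,103) and (690,180); side crop tip (645,130) and (718,228), heel top (90,205) and (140,290). The mural's front line runs, at 33 mm height, from (42,132) to (575,383) in the side crop, with joints at (180,190) and (393,288).

```bash
python3 - <<'E'
from h import *
import pickle
C=pickle.load(open("c0.pkl","rb"))
def g(p,x0,y0,k): return ((p[0]+.5)/k-.5+x0,(p[1]+.5)/k-.5+y0)
S={};
for n,x0,y0,ps in [("scene",230,140,[((137,305),.004),((175,382),.004),((650,103),.031),((690,180),.031)]),
                   ("side",335,225,[((645,130),.004),((718,228),.002),((90,205),.031),((140,290),.031),((145,375),0)])]:
    P=[]
    for p,z in ps: P.append(onz(C[n],g(p,x0,y0,10),z))
    P=np.array(P); print(n,P.round(4).tolist()); t=P[:2].mean(0);h=P[2:4].mean(0); d=(t-h)[:2]
    print(" tip",t,"heel",h,"len",np.hypot(*d),"yaw",np.degrees(np.arctan2(d[1],d[0])))
for n,x0,y0,k,ps in [("scene",140,170,2.85,[(748,365),(270,112),(120,35)]),("side",270,100,3,[(42,132),(180,190),(393,288),(575,380)])]:
    P=np.array([onz(C[n],g(p,x0,y0,k),.033) for p in ps]); print(n,P.round(4).tolist(), np.linalg.norm(np.diff(P,axis=0),axis=1))
    d=P[0]-P[-1]; print(" dir",np.degrees(np.arctan2(d[1],d[0])))
E
```

```text
scene [[0.5141, -0.3251, 0.004], [0.5336, -0.285, 0.004], [0.3487, -0.2513, 0.031], [0.3734, -0.2105, 0.031]]
 tip [ 0.52385921 -0.30501814  0.004     ] heel [ 0.36107291 -0.23090457  0.031     ] len 0.17886363593057908 yaw -24.478889610968345
side [[0.5313, -0.2861, 0.004], [0.5143, -0.3258, 0.002], [0.3687, -0.2142, 0.031], [0.353, -0.2473, 0.031], [0.3542, -0.2498, 0.0]]
 tip [ 0.52278398 -0.30593935  0.003     ] heel [ 0.36080884 -0.23070852  0.031     ] len 0.17859344883162806 yaw -24.912941138314842
scene [[0.6249, 0.327, 0.033], [0.6738, -0.174, 0.033], [0.6971, -0.3857, 0.033]] [0.50335727 0.21291956]
 dir 95.78806065794112
side [[0.6162, 0.3119, 0.033], [0.6428, 0.1045, 0.033], [0.6664, -0.1843, 0.033], [0.6726, -0.4019, 0.033]] [0.20913775 0.28969182 0.21772101]
 dir 94.52110648491238
```

```bash
python3 - <<'E'
from h import *
import pickle
C=pickle.load(open("c0.pkl","rb"))
print("bottle",onz(C["scene"],(524,290),0), onz(C["side"],(206,150),0))
print("tape",onz(C["scene"],(412,240),0.012), onz(C["side"],(257,177),0.012))
print("tin",onz(C["scene"],(212,147),0), onz(C["side"],(459,292),0))
R=np.array([[-.9444,-.3288],[.3288,-.9444]]) # cols x,z
print(R.T@np.array([.295,-.63])*1000/18)
E
```

```text
bottle [0.39804186 0.52536207 0.        ] [4.17096644e-01 5.18698345e-01 1.11022302e-16]
tape [0.4388968  0.24954995 0.012     ] [0.42797733 0.23691854 0.012     ]
tin [ 0.49147953 -0.51659257  0.        ] [ 0.4752983  -0.52581386  0.        ]
[-26.98566667  27.66533333]
```

Call:
play_rows(deltas=[0,0,-20,0,0,0,0,-20,0,0,0,-27,0,27.7,0,0,-27,0,27.7,0,0,-27,0,27.7,0,0,-27,0,27.7,0,0,-27,0,27.7,0,0,-27,0,27.7,0,0,-27,0,27.7,0,0,-27,0,27.7,0])

```text
time_s: 1.25
tcp_pos: [0.3369, 0.3084, 0.2347]
ee_rot: [[-0.945, 0.0, -0.328], [0.328, 0.0, -0.945], [-0.0, -1.0, -0.0]]
wrist_force: [0.7, 0.3, -0.6]
gripper_width: 0.999
```

Call:
play_rows(deltas=[0,-27,0,27.7,0,0,-27,0,27.7,0,0,-27,0,27.7,0,0,-27,0,27.7,0,0,-27,0,27.7,0,0,-27,0,27.7,0,0,-27,0,27.7,0,0,-27,0,27.7,0,0,-27,0,27.7,0,0,-27,0,27.7,0])

```text
time_s: 2.25
tcp_pos: [0.5009, -0.0419, 0.2346]
ee_rot: [[-0.944, 0.0, -0.329], [0.329, 0.0, -0.944], [-0.0, -1.0, -0.0]]
wrist_force: [1.1, -0.1, 0.8]
gripper_width: 1.0
```

```bash
python3 - <<'E'
from station import r, eyes
from h import *
import pickle
s=r.sense(); c=eyes.capture("wrist"); pickle.dump((s,c),open("w1.pkl","wb")); cv2.imwrite("pics/w1.png",c["img"]); print(s["time_s"],s["tcp_pos"],s["ee_rot"],s["joints"])
E
```

```text
2.25 [ 0.50089286 -0.04192474  0.23464731] [[-9.44446886e-01  3.20820154e-04 -3.28663927e-01]
 [ 3.28663991e-01  1.72368329e-04 -9.44446902e-01]
 [-2.46346348e-04 -9.99999934e-01 -2.68234763e-04]] [ 1.37489269e+01  8.38395776e+00 -1.24967166e+01 -5.59224989e-03
 -6.90991236e+01  5.70653632e+01]
```

View pics/w1.png

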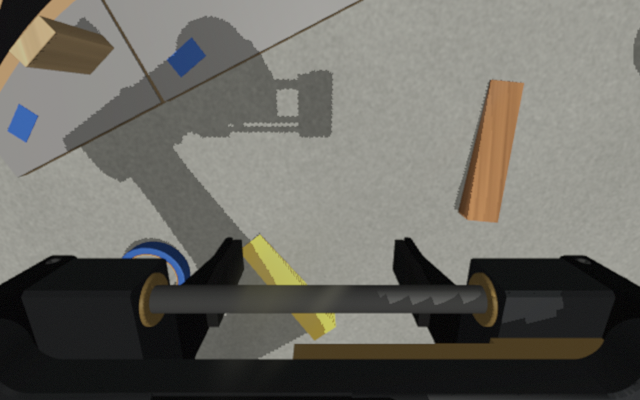

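Wrist view: the mural's front edge runs from its left corner at (20,177) to (362,0), with the left joint meeting it at (162,102). The wedge is at about (490,150), the yellow one is under the fingers, and the tape roll is at the left.

```bash
python3 - <<'E'
from h import *
import pickle
s,c=pickle.load(open("w1.pkl","rb"))
P={k:onz(c,p,z,s) for k,p,z in [("corner",(20,177),.033),("jointL",(162,102.5),.033),("edgeR",(362,0),.033),
 ("heelA",(490,80),.031),("heelB",(523,82),.031),("tipA",(467,219),.004),("tipB",(498,222),.004)]}
for k in P: print(k,P[k].round(4))
d=P["corner"]-P["edgeR"]; print(np.degrees(np.arctan2(d[1],d[0])))
crop(c["img"],440,60,540,240,3.3,"pics/w1c.png");crop(c["img"],120,60,220,140,8,"pics/w1j.png")
E
```

```text
corner [0.6187 0.323  0.033 ]
jointL [0.6404 0.1068 0.033 ]
edgeR [ 0.6641 -0.1506  0.033 ]
heelA [ 0.536  -0.2702  0.031 ]
heelB [ 0.521  -0.3067  0.031 ]
tipA [ 0.3563 -0.2206  0.004 ]
tipB [ 0.3369 -0.2622  0.004 ]
95.47684563347767
```

View pics/w1c.png

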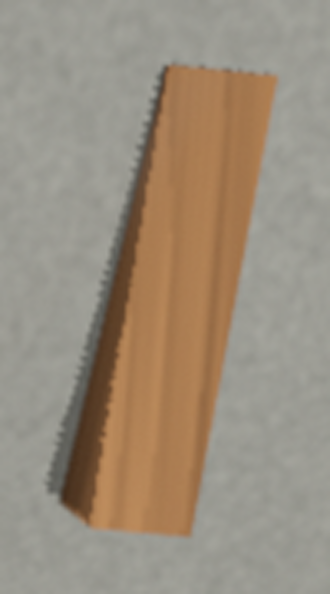

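View pics/w1j.png

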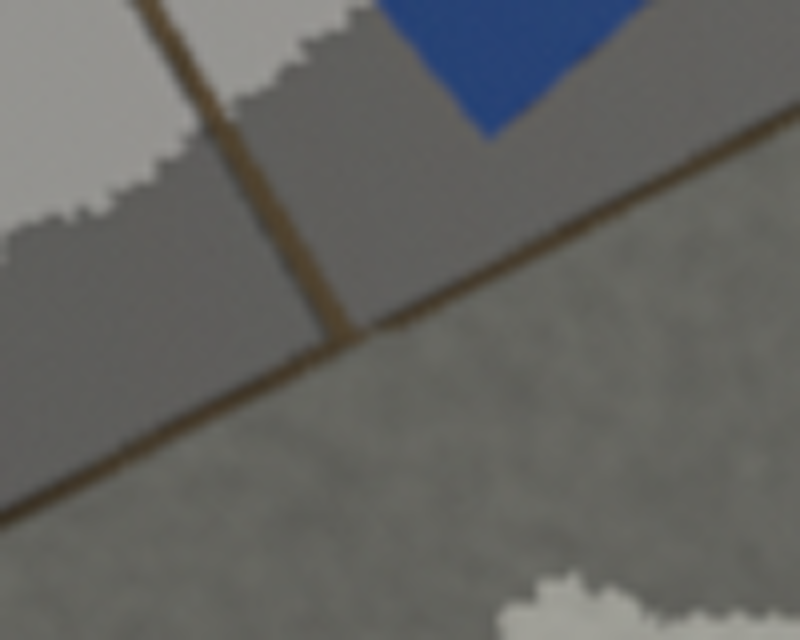

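```bash
python3 - <<'E'
from h import *
import pickle
s,c=pickle.load(open("w1.pkl","rb"))
P=np.array([onz(c,p,z,s) for p,z in [((490,80),.004),((523.5,82.5),.004),((468.7,219),.031),((497.5,222),.031)]])
print(P.round(4)); t=P[:2].mean(0)[:2];h=P[2:].mean(0)[:2];d=t-h
yaw=np.arctan2(d[1],d[0]); print(t,h,np.hypot(*d),np.degrees(yaw))
t=(t+[.5233,-.3055])/2; h=(h+[.3609,-.2308])/2;d=t-h;yaw=np.arctan2(d[1],d[0]);u=d/np.hypot(*d)
g=(t+h)/2-.05*u; print("grip",g,"yaw",np.degrees(yaw))
w=np.array([*g,0])-s["tcp_pos"]; print((np.array(s["ee_rot"]).T@w*1000).round(1))
E
```

```text
[[ 0.533  -0.2839  0.004 ]
 [ 0.5161 -0.3234  0.004 ]
 [ 0.3699 -0.2131  0.031 ]
 [ 0.3527 -0.2493  0.031 ]]
[ 0.52457667 -0.30364385] [ 0.36131725 -0.23119841] 0.17861124875495146 -23.928984640040763
grip [ 0.39695881 -0.24719769] yaw -24.315281885825733
[ 30.8 234.6 228.1]
```

Call:
play_rows(deltas=[0,5.1,0,38,0,0,5.1,0,38,0,0,5.1,0,38,0,0,5.1,0,38,0,0,5.2,0,38,0,0,5.2,0,38.1,0,0,0,30,0,0.089,0,0,40,0,0,0,0,40,0,0,0,0,24,0,0])

```text
time_s: 3.3
tcp_pos: [0.3945, -0.2452, 0.0979]
ee_rot: [[-0.911, -0.004, -0.412], [0.412, 0.001, -0.911], [0.004, -1.0, 0.0]]
wrist_force: [0.5, -1.0, -0.8]
gripper_width: 1.003
```

```bash
python3 - <<'E'
from station import r, eyes
from h import *
import pickle
s=r.sense(); c=eyes.capture("wrist"); pickle.dump((s,c),open("w2.pkl","wb")); cv2.imwrite("pics/w2.png",c["img"]); print(s["time_s"],s["tcp_pos"],s["ee_rot"],s["joints"])
E
```

```text
3.3 [ 0.39449315 -0.24516904  0.0979244 ] [[-9.11041709e-01 -3.60921417e-03 -4.12298408e-01]
 [ 4.12295813e-01  1.47038022e-03 -9.11048846e-01]
 [ 3.89440583e-03 -9.99992406e-01  1.48486179e-04]] [-1.17673002e+01  1.24577333e+01 -2.90804800e+01 -5.36625816e-02
 -4.86814275e+01  7.74534919e+01]
```

View pics/w2.png

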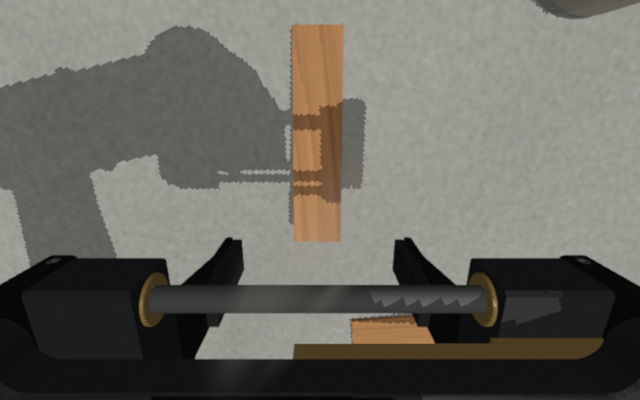

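The wedge is centred and upright in the wrist view: tip at row 24 (columns 291–343), heel at row 241 (columns 295–340).

```bash
python3 - <<'E'
from h import *
import pickle
s,c=pickle.load(open("w2.pkl","rb"))
t=np.array([onz(c,p,.004,s) for p in [(291.5,24.5),(343.5,24.5)]]).mean(0);h=np.array([onz(c,p,.031,s) for p in [(294.5,241),(340.5,241)]]).mean(0)
d=(t-h)[:2];L=np.hypot(*d);u=d/L;print(t,h,L,np.degrees(np.arctan2(u[1],u[0])))
g=(t+h)[:2]/2-.05*u;w=np.array([*g,.003])-s["tcp_pos"]; R=np.array(s["ee_rot"]);print(g,(R.T@w*1000).round(1),np.degrees(np.arctan2(-R[1,0],-R[0,0])))
E
```

```text
[ 0.5246352  -0.30449564  0.004     ] [ 0.3611952  -0.23045826  0.031     ] 0.17942733006773498 -24.370251864455998
[ 0.3973703  -0.24684537] [-3.7 94.9  0.3] -24.34933262201277
```

Call:
play_rows(deltas=[0,-3.7,30,0.3,0,0,0,30,0,0,0,0,20,0,0,0,0,12,0,0,0,0,2,0,0,0,0,0,0,0,0,0,0,0,0,255,0,0,0,0,255,0,0,0,0,255,0,0,0,0])

```text
time_s: 4.35
tcp_pos: [0.4, -0.2475, 0.007]
ee_rot: [[-0.912, 0.001, -0.411], [0.411, -0.0, -0.912], [-0.001, -1.0, -0.0]]
wrist_force: [-0.7, 0.6, -0.2]
gripper_width: 0.808
```

```bash
python3 - <<'E'
from station import r, eyes
s=r.sense(); print(s["time_s"],s["tcp_pos"],s["ee_rot"],s["wrist_force"],s["gripper_width"])
E
```

```text
4.35 [ 0.39999895 -0.24751241  0.00702838] [[-9.11537613e-01  9.89058750e-04 -4.11215518e-01]
 [ 4.11215494e-01 -2.36995525e-04 -9.11538130e-01]
 [-9.99021000e-04 -9.99999483e-01 -1.90685947e-04]] [-0.70888425  0.59528842 -0.18304967] 0.8081702563960174
```

Call:
play_rows(deltas=[200,2.6,3.5,0,0,255,0,0,0,0,255,0,0,0,0,255,0,0,0,0,255,0,0,0,0,255,0,0,0,0,255,0,0,0,0,255,0,0,0,0,255,0,0,0,0,255,0,0,0,0])

```text
time_s: 5.35
tcp_pos: [0.3974, -0.2464, 0.0031]
ee_rot: [[-0.912, 0.0, -0.411], [0.411, -0.0, -0.912], [-0.0, -1.0, 0.0]]
wrist_force: [0.4, -0.5, -0.5]
gripper_width: 0.013
```

```bash
python3 - <<'E'
from station import r, eyes
from h import *
import pickle
s=r.sense(); c=eyes.capture("wrist"); pickle.dump((s,c),open("w3.pkl","wb")); cv2.imwrite("pics/w3.png",c["img"]); print(s["time_s"],s["tcp_pos"],s["ee_rot"],s["wrist_force"],s["gripper_width"]*87)
E
```

```text
5.35 [ 0.39735384 -0.24637086  0.00305565] [[-9.11543473e-01  1.18723527e-05 -4.11203716e-01]
 [ 4.11203716e-01 -2.21101161e-05 -9.11543473e-01]
 [-1.99139275e-05 -1.00000000e+00  1.52723765e-05]] [ 0.37175487 -0.47953684 -0.5348506 ] 1.136338130022216
```

View pics/w3.png

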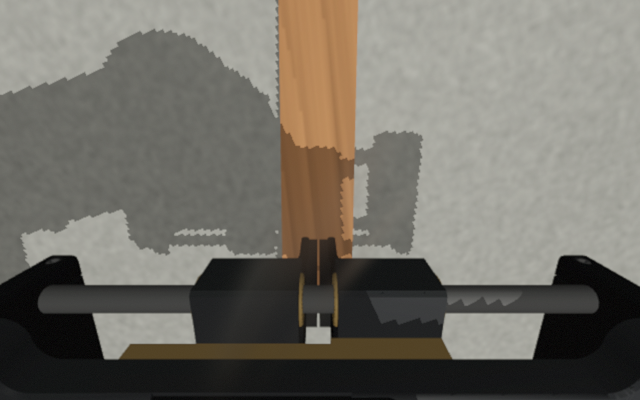

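The gripper shut to about 1 mm, so nothing was gripped. In the picture the fingers appear at the wedge's centre line, at row 240. I'll check the other views before moving again.

```bash
python3 - <<'E'
from station import r, eyes
from h import *
import pickle
C={n:eyes.capture(n) for n in["scene","side"]}
pickle.dump(C,open("c3.pkl","wb"))
crop(C["scene"]["img"],220,100,340,200,6.5,"pics/sc3.png")
crop(C["side"]["img"],310,180,430,280,6,"pics/si3.png")
s,c=pickle.load(open("w3.pkl","rb")); crop(c["img"],220,180,420,360,4,"pics/w3c.png")
E
```

```text
(no output)
```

View pics/sc3.png

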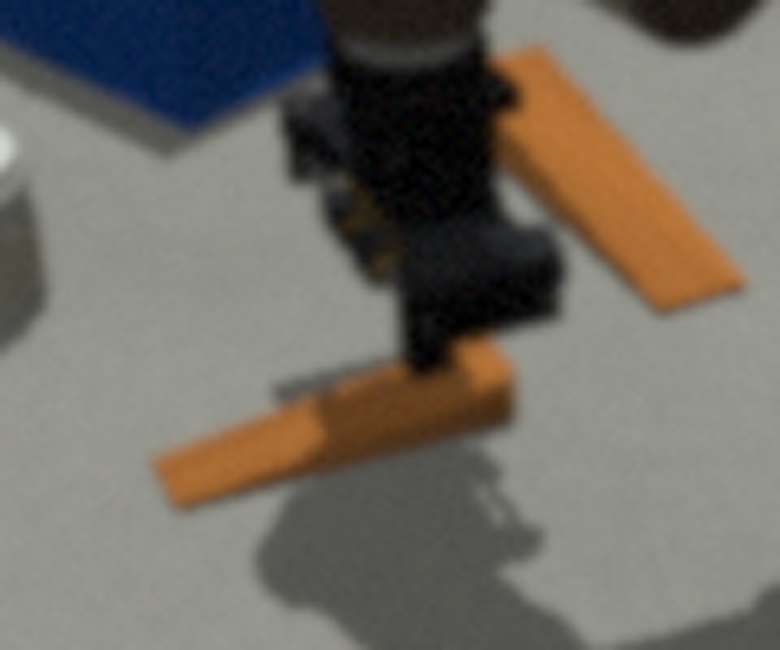

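View pics/si3.png

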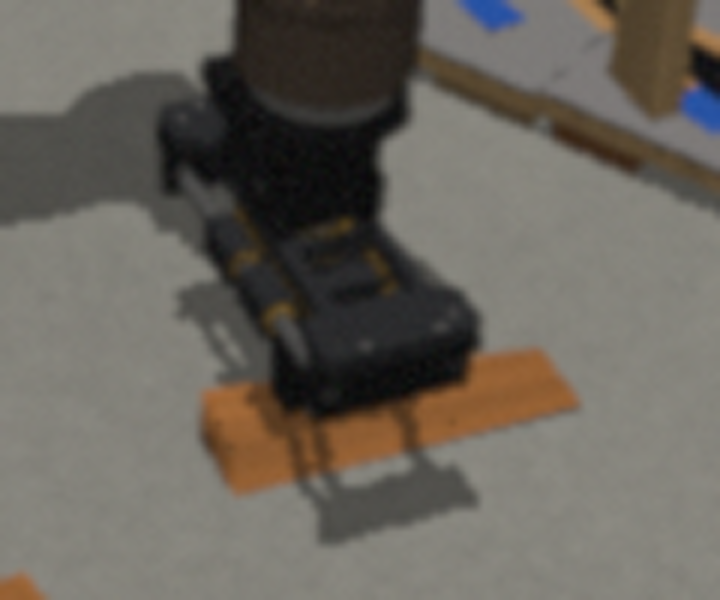

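View pics/w3c.png

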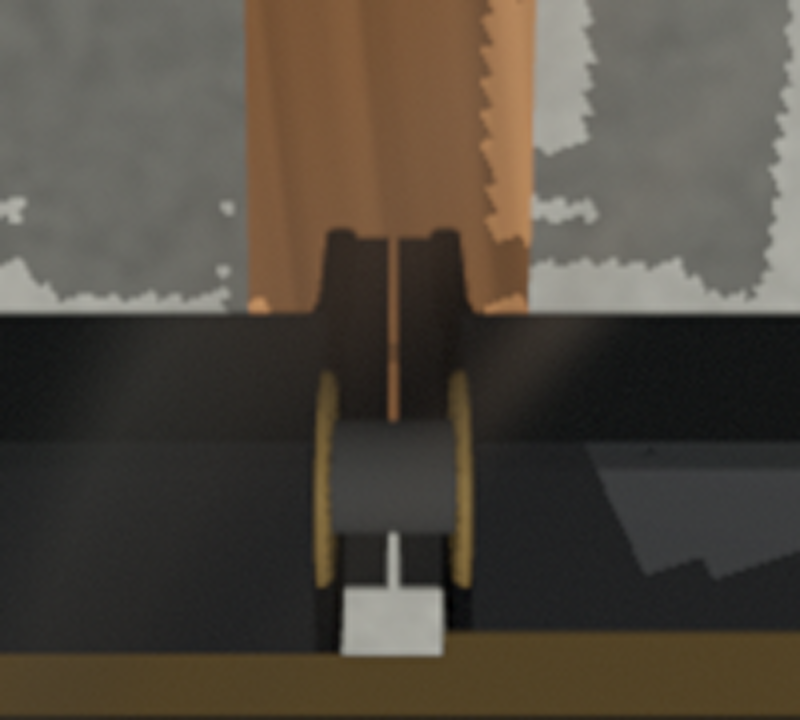

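The fingers appear to have closed above the wedge, although the reported TCP height is 3 mm. I'll check where the fingertips really are, using the start pictures and these ones.

```bash
python3 - <<'E'
from h import *
import pickle
C0=pickle.load(open("c0.pkl","rb"));C3=pickle.load(open("c3.pkl","rb"))
for n in C0: print(n,"start tcp",proj(C0[n],np.array([.2052,.5897,.1936])),"+26",proj(C0[n],np.array([.2052,.5897,.2196])))
s,c=pickle.load(open("w3.pkl","rb"));p=np.array(s["tcp_pos"])
for n in C3:
  for z in (0,.022,.026,.05): print(n,z,proj(C3[n],p+[0,0,z]))
for z in (0,.019,.026): print("wrist",proj(c,p+[0,0,z],s))
img=C0["side"]["img"]; crop(img,90,60,190,140,8,"pics/si0f.png")
E
```

```text
scene start tcp [613.19605915 198.06425099] +26 [619.25169891 189.00184937]
side start tcp [132.32224932 114.66860386] +26 [130.65180826 107.48742283]
scene 0 [285.92934862 163.62214155]
scene 0.022 [285.59668568 158.13382931]
scene 0.026 [285.53538353 157.12245925]
scene 0.05 [285.16214604 150.96474315]
side 0 [358.50292011 253.15315308]
side 0.022 [358.93879903 247.32623504]
side 0.026 [359.01891615 246.25521305]
side 0.05 [359.50533613 239.75265184]
wrist [316.94802969 234.40845561]
wrist [316.87873177 247.16439442]
wrist [316.84972525 252.50373749]
```

View pics/si0f.png

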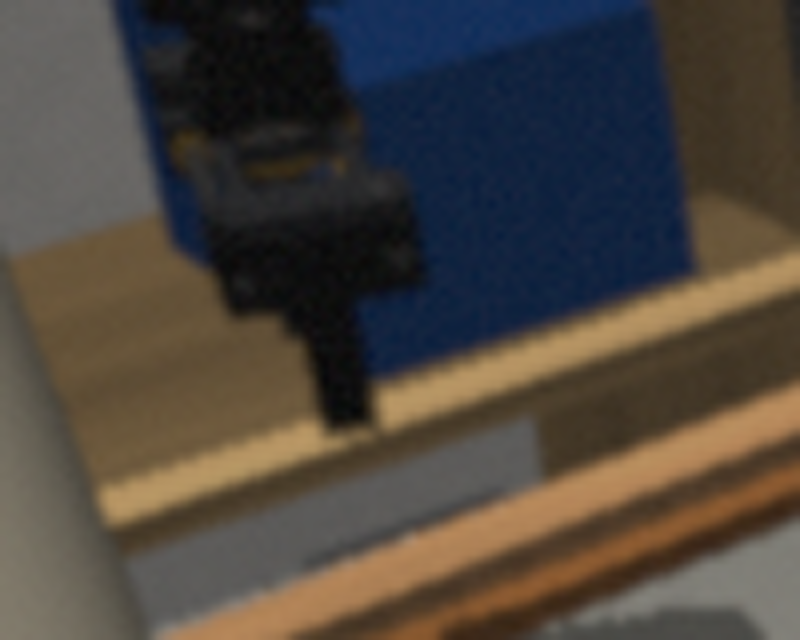

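```bash
python3 - <<'E'
from h import *
import pickle
C0=pickle.load(open("c0.pkl","rb"))
p=np.array([.2052,.5897,.1936])
for sg in (-1,1):
  for z in (0,.026): print(sg,z,proj(C0["side"],p+[.329*.05*sg,.944*.05*sg,z]))
E
```

```text
-1 0 [134.97519295 121.21286403]
-1 0.026 [133.29298753 113.93473688]
1 0 [129.78103903 108.39996659]
1 0.026 [128.12288298 101.31412905]
```

The start pictures agree: the fingertips end about 26 mm short of the reported TCP (the near finger projects to (133,114) only with that offset, and the wrist view gives the same). The grasp therefore has to be 26 mm lower, at a reported z of about -22 mm. I'll raise slightly, open, then descend in stages and watch the force.

Call:
play_rows(deltas=[200,0,-10,0,0,0,0,0,0,0,0,0,0,0,0,0,0,0,0,0,0,0,0,0,0,0,0,0,0,0,0,0,0,0,0,0,0,0,0,0,0,0,0,0,0,0,0,0,0,0])

```text
time_s: 6.5
tcp_pos: [0.3973, -0.2464, 0.013]
ee_rot: [[-0.912, -0.0, -0.411], [0.411, 0.0, -0.912], [0.0, -1.0, 0.0]]
wrist_force: [0.0, 0.6, -0.6]
gripper_width: 0.833
```

Call:
play_rows(deltas=[0,0,0,0,0,0,0,10,0,0,0,0,5,0,0,0,0,5,0,0,0,0,5,0,0,0,0,3,0,0,0,0,2,0,0,0,0,0,0,0,0,0,0,0,0,0,0,0,0,0])

```text
time_s: 7.5
tcp_pos: [0.3976, -0.2464, -0.0167]
ee_rot: [[-0.912, 0.001, -0.411], [0.411, -0.0, -0.912], [-0.001, -1.0, -0.0]]
wrist_force: [-0.2, 0.7, 0.1]
gripper_width: 0.999
```

```bash
python3 - <<'E'
from station import r, eyes
from h import *
s=r.sense(); c=eyes.capture("wrist"); cv2.imwrite("pics/w4.png",c["img"]); print(s["time_s"],s["tcp_pos"],s["wrist_force"],s["gripper_width"]*87)
C={n:eyes.capture(n) for n in["scene","side"]}
crop(C["side"]["img"],310,180,430,280,6,"pics/si4.png")
E
```

```text
7.5 [ 0.39756666 -0.24641801 -0.01673886] [-0.16559061  0.68505747  0.14521719] 86.89742008299007
```

View pics/w4.png

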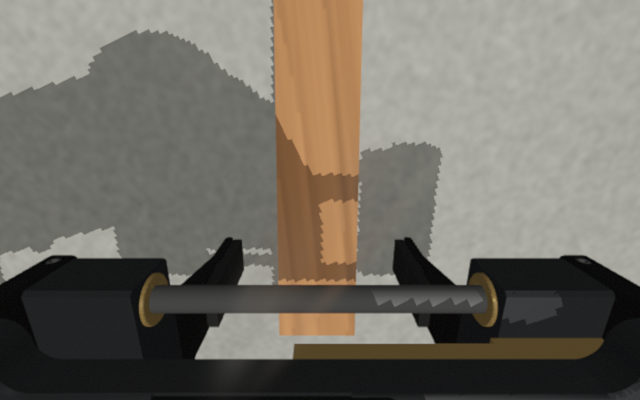

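View pics/si4.png

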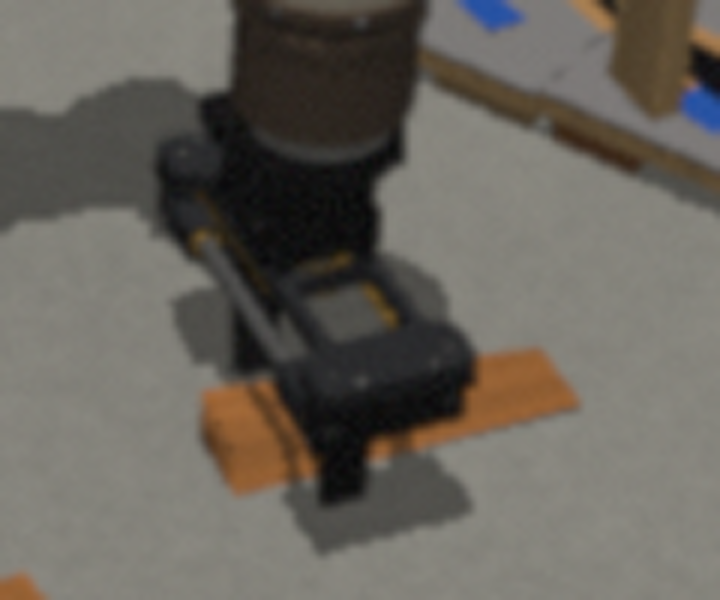

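The fingers now straddle the wedge (wrist view: finger columns 243 and 394, wedge columns 278–358), with no contact force at a reported z of -16.7 mm. Lower another 6 mm and close.

Call:
play_rows(deltas=[0,0,3,0,0,0,0,3,0,0,255,0,0,0,0,255,0,0,0,0,255,0,0,0,0,255,0,0,0,0,255,0,0,0,0,255,0,0,0,0,255,0,0,0,0,255,0,0,0,0])

```text
time_s: 8.65
tcp_pos: [0.3974, -0.2464, -0.0229]
ee_rot: [[-0.912, 0.0, -0.411], [0.411, -0.0, -0.912], [-0.0, -1.0, 0.0]]
wrist_force: [-0.7, -0.3, 0.9]
gripper_width: 0.483
```

```bash
python3 - <<'E'
from station import r, eyes
from h import *
import pickle
s=r.sense(); c=eyes.capture("wrist");pickle.dump((s,c),open("w5.pkl","wb")); cv2.imwrite("pics/w5.png",c["img"]); print(s["time_s"],s["tcp_pos"],s["ee_rot"],s["wrist_force"],s["gripper_width"]*87)
E
```

```text
8.65 [ 0.39738878 -0.24635727 -0.0228969 ] [[-9.11565977e-01  7.13490493e-05 -4.11153820e-01]
 [ 4.11153819e-01 -3.36372357e-05 -9.11565980e-01]
 [-7.88694440e-05 -9.99999997e-01  1.32712558e-06]] [-0.69755858 -0.2908738   0.86513461] 42.04925523554088
```

View pics/w5.png

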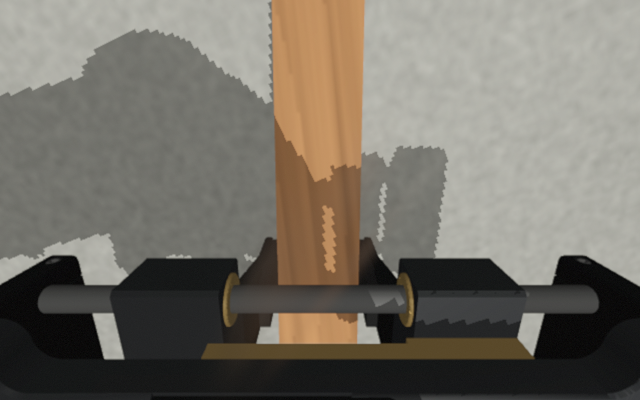

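Gripped at 42.05 mm, the wedge's own width, straight in the jaws. Next I plan the slide to a staging point in front of the panel and check the yellow wedge's clearance.

```bash
python3 - <<'E'
from h import *
import pickle
s,c=pickle.load(open("w1.pkl","rb"))
for p in [(260,236),(244,247),(335,325),(318,340)]: print(onz(c,p,.02,s))
s,c=pickle.load(open("w5.pkl","rb"))
print(np.array(s["ee_rot"]).T@(np.array([.454,-.057,-.023])-s["tcp_pos"]))
E
```

```text
[0.43565933 0.06686338 0.02      ]
[0.42730749 0.09507341 0.02      ]
[0.25668767 0.01400744 0.02      ]
[0.23828893 0.04857083 0.02      ]
[ 2.62501112e-02  1.00771371e-04 -1.95887560e-01]
```

Call:
play_rows(deltas=[255,1.5,0,-10,0,255,2.5,0,-20,0,255,3.2,0,-24,0,255,3.5,0,-26,0,255,3.5,0,-26,0,255,3.5,0,-26,0,255,3.5,0,-26,0,255,2.5,0,-20,0,255,1.7,0,-12,0,255,0.8,0,-6,0])

```text
time_s: 9.7
tcp_pos: [0.4542, -0.0559, -0.0229]
ee_rot: [[-0.912, -0.0, -0.41], [0.41, -0.0, -0.912], [0.0, -1.0, 0.0]]
wrist_force: [-0.8, -1.4, 2.1]
gripper_width: 0.482
```

Call:
play_rows(deltas=[255,0,0,0,-0.07,255,0,0,0,-0.1,255,0,0,0,-0.1,255,0,0,0,-0.1,255,0,0,0,-0.1,255,0,0,0,-0.049,255,0,0,0,0,255,0,0,0,0,255,0,0,0,0,255,0,0,0,0])

```text
time_s: 10.7
tcp_pos: [0.4539, -0.0571, -0.0229]
ee_rot: [[-0.996, -0.0, 0.094], [-0.094, -0.0, -0.996], [0.0, -1.0, 0.0]]
wrist_force: [-0.2, -1.7, 1.1]
gripper_width: 0.478
```

```bash
python3 - <<'E'
from station import r, eyes
from h import *
import pickle
s=r.sense(); c=eyes.capture("wrist");pickle.dump((s,c),open("w6.pkl","wb")); cv2.imwrite("pics/w6.png",c["img"]); print(s["time_s"],s["tcp_pos"],s["ee_rot"],s["wrist_force"],s["gripper_width"]*87)
E
```

```text
10.7 [ 0.45393969 -0.05714459 -0.02291135] [[-9.95551427e-01 -1.99466703e-04  9.42195119e-02]
 [-9.42194901e-02 -1.16170724e-04 -9.95551442e-01]
 [ 2.09524913e-04 -9.99999973e-01  9.68602791e-05]] [-0.22417543 -1.73169793  1.06606409] 41.56204226333631
```

View pics/w6.png

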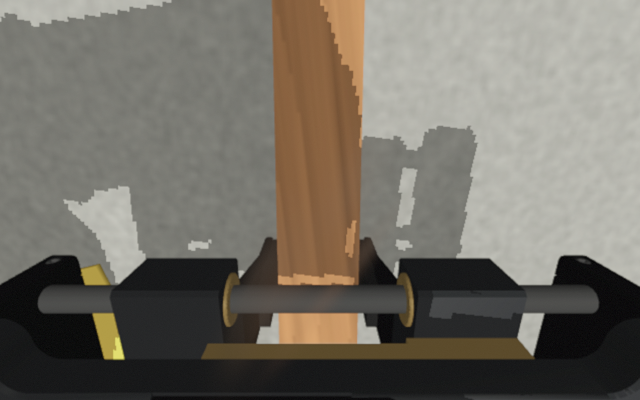

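The wedge is still straight in the grip (wrist view columns 273–363); there's no panel in view yet. I'll slide forward 85 mm along the push direction, so the tip goes about 25 mm under (no contact before 67 mm) and the front edge comes into the wrist view.

Call:
play_rows(deltas=[255,-5,0,0,0,255,-10,0,0,0,255,-12,0,0,0,255,-12,0,0,0,255,-12,0,0,0,255,-12,0,0,0,255,-12,0,0,0,255,-7,0,0,0,255,-3,0,0,0,255,0,0,0,0])

```text
time_s: 11.75
tcp_pos: [0.5374, -0.0492, -0.0232]
ee_rot: [[-0.995, -0.005, 0.095], [-0.095, -0.001, -0.995], [0.005, -1.0, 0.001]]
wrist_force: [-4.1, -1.1, 7.4]
gripper_width: 0.479
```

```bash
python3 - <<'E'
from station import r, eyes
from h import *
import pickle
s=r.sense(); c=eyes.capture("wrist");pickle.dump((s,c),open("w7.pkl","wb")); cv2.imwrite("pics/w7.png",c["img"]); print(s["time_s"],s["tcp_pos"],s["wrist_force"],s["gripper_width"]*87)
C={n:eyes.capture(n) for n in["scene","side"]}
pickle.dump(C,open("c7.pkl","wb"))
crop(C["side"]["img"],290,120,450,240,5,"pics/si7.png")
E
```

```text
11.75 [ 0.53744316 -0.04922424 -0.02316883] [-4.10728376 -1.12393831  7.36249181] 41.66800934311292
```

View pics/w7.png

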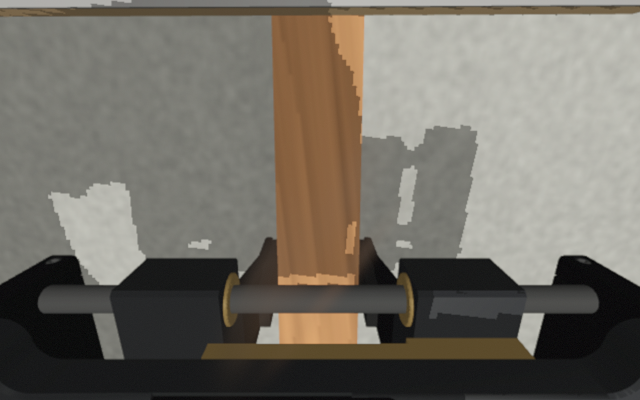

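View pics/si7.png

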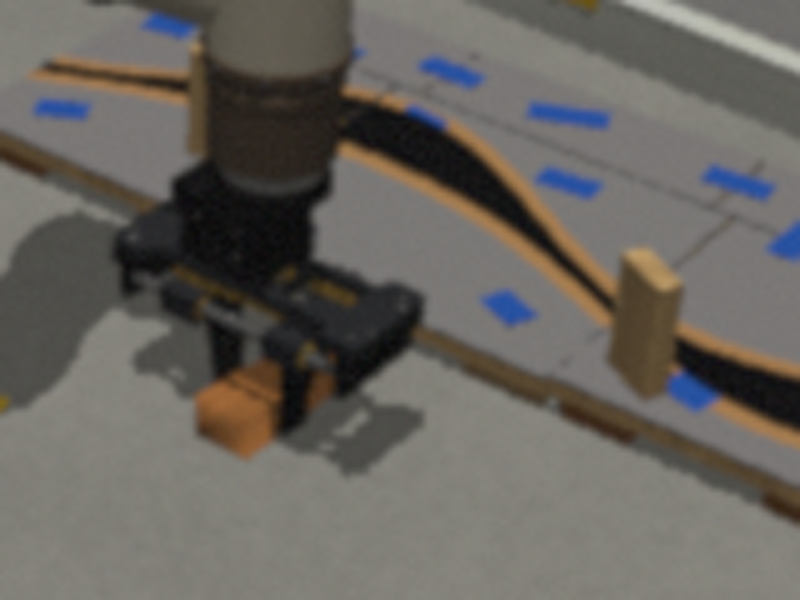

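```bash
python3 - <<'E'
from h import *
import pickle
s,c=pickle.load(open("w7.pkl","rb"))
g=c["img"].astype(int)
for x in (20,60,120,180,230,290,340,400,450,500,560,620):
    print(x,[tuple(g[y,x-3:x+4].mean(0).astype(int)) for y in range(5,18,1)][:0],g[0:20,x-3:x+4].mean((1,2)).astype(int).tolist())
R=np.array(s["ee_rot"])
for p in [(60,9),(317,9),(580,9)]:
    P=onz(c,p,.029,s); print(P.round(4),(R.T@(P-s["tcp_pos"])*1000).round(1))
E
```

```text
20 [] [173, 173, 173, 173, 173, 173, 166, 132, 71, 80, 97, 98, 96, 94, 97, 90, 98, 120, 121, 120]
60 [] [173, 173, 173, 173, 174, 174, 167, 133, 71, 70, 78, 89, 88, 74, 70, 73, 98, 121, 122, 121]
120 [] [174, 156, 118, 113, 115, 115, 106, 79, 66, 71, 71, 72, 71, 72, 71, 78, 101, 120, 120, 120]
180 [] [118, 118, 119, 118, 119, 119, 105, 72, 67, 71, 71, 71, 72, 71, 71, 84, 108, 122, 121, 121]
230 [] [122, 122, 122, 122, 122, 122, 105, 66, 68, 71, 71, 71, 71, 71, 72, 89, 112, 118, 118, 119]
290 [] [126, 126, 126, 126, 127, 121, 96, 66, 70, 71, 71, 71, 71, 71, 72, 83, 96, 97, 96, 97]
340 [] [185, 185, 185, 186, 186, 172, 123, 73, 70, 83, 96, 97, 96, 96, 103, 126, 143, 144, 144, 144]
400 [] [182, 182, 182, 183, 183, 164, 106, 87, 95, 96, 96, 96, 95, 96, 122, 164, 183, 183, 182, 182]
450 [] [180, 180, 180, 181, 182, 159, 84, 68, 84, 95, 96, 95, 95, 97, 132, 170, 181, 181, 181, 181]
500 [] [178, 178, 179, 179, 172, 139, 89, 82, 76, 86, 95, 95, 93, 99, 146, 181, 182, 182, 182, 181]
560 [] [176, 176, 176, 177, 163, 117, 75, 89, 96, 96, 96, 96, 95, 109, 149, 176, 178, 176, 177, 177]
620 [] [174, 174, 174, 175, 156, 103, 83, 87, 94, 94, 94, 93, 94, 123, 167, 188, 187, 186, 186, 185]
[0.6456 0.0608 0.029 ] [-117.9  -52.8  -99.3]
[ 0.655  -0.0381  0.029 ] [-1.179e+02 -5.270e+01  1.000e-01]
[ 0.6647 -0.1394  0.029 ] [-117.9  -52.7  101.9]
```

The front edge is level in the wrist view at row 5–7 across the width, so the wedge is square to it within about 0.2°. The edge is about 119.5 mm ahead of the grip, so the tip is about 20.5 mm under. It crosses the centre line at y = -0.038, as expected. I'll advance 40 mm, still short of contact, and measure again.

Call:
play_rows(deltas=[255,-4,0,0,0,255,-6,0,0,0,255,-7,0,0,0,255,-7,0,0,0,255,-7,0,0,0,255,-5,0,0,0,255,-3,0,0,0,255,-1,0,0,0,255,0,0,0,0,255,0,0,0,0])

```text
time_s: 12.9
tcp_pos: [0.5772, -0.0454, -0.0231]
ee_rot: [[-0.995, -0.004, 0.095], [-0.095, -0.001, -0.995], [0.004, -1.0, 0.0]]
wrist_force: [-5.3, -1.9, 6.6]
gripper_width: 0.48
```

```bash
cat > edge.py <<'E'
from station import r, eyes
from h import *
import pickle,sys
tag=sys.argv[1]
s=r.sense(); c=eyes.capture("wrist");pickle.dump((s,c),open(tag+".pkl","wb")); cv2.imwrite(f"pics/{tag}.png",c["img"]); print(s["time_s"],s["tcp_pos"],s["ee_rot"].round(4).tolist(),s["wrist_force"],s["gripper_width"]*87)
E
python3 edge.py w8
```

```text
12.9 [ 0.57718929 -0.04537817 -0.023104  ] [[-0.9955, -0.0042, 0.0948], [-0.0948, -0.0008, -0.9955], [0.0043, -1.0, 0.0004]] [-5.32693911 -1.93776458  6.59602734] 41.71658130914839
```

View pics/w8.png

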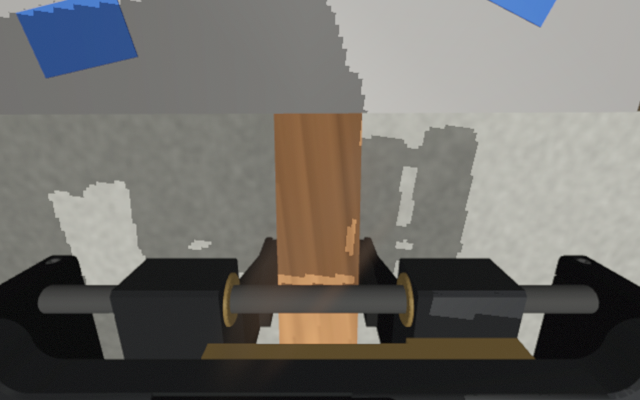

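```bash
cat > ed2.py <<'E'
from h import *
import pickle,sys
s,c=pickle.load(open(sys.argv[1]+".pkl","rb")); z=float(sys.argv[2]); lo,hi=int(sys.argv[3]),int(sys.argv[4])
g=cv2.cvtColor(c["img"],cv2.COLOR_BGR2GRAY).astype(float); xs=[];ys=[]
for x in list(range(30,260,5))+list(range(285,335,5))+list(range(375,620,5)):
    col=g[lo:hi,x-3:x+4].mean(1); d=np.abs(np.diff(col)); i=d.argmax()
    if d[i]>5: xs.append(x);ys.append(lo+i+.5)
a,b=np.polyfit(xs,ys,1); res=np.array(ys)-np.polyval((a,b),xs); k=abs(res)<2; a,b=np.polyfit(np.array(xs)[k],np.array(ys)[k],1)
p=(317.,a*317+b); P=onz(c,p,z,s); R=np.array(s["ee_rot"]); print("n",k.sum(),"slope deg",np.degrees(a),"row",p[1],"world",P.round(4),"tool",(R.T@(P-s["tcp_pos"])*1000).round(1))
E
python3 ed2.py w8 .029 95 130; python3 ed2.py w7 .029 0 12
python3 - <<'E'
from h import *
import pickle
s,c=pickle.load(open("w8.pkl","rb"));crop(c["img"],560,60,640,130,9,"pics/w8j.png")
E
```

```text
n 2 slope deg 1.6958504855431544e-13 row 114.5000000000008 world [ 0.6556 -0.0379  0.029 ] tool [-78.5 -52.4   0. ]
n 101 slope deg -0.22421968697306205 row 5.95078806270169 world [ 0.6561 -0.038   0.029 ] tool [-1.189e+02 -5.270e+01  1.000e-01]
```

View pics/w8j.png

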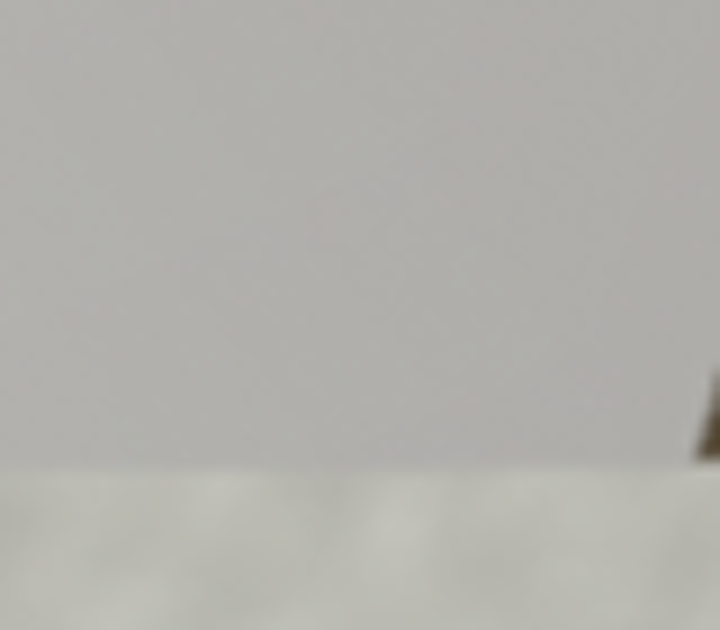

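Call:
play_rows(deltas=[255,-2,0,0,0,255,-3,0,0,0,255,-4,0,0,0,255,-4,0,0,0,255,-4,0,0,0,255,-3,0,0,0,255,-3,0,0,0,255,-2,0,0,0,255,0,0,0,0,255,0,0,0,0])

```text
time_s: 13.95
tcp_pos: [0.595, -0.0444, -0.0232]
ee_rot: [[-0.995, -0.018, 0.093], [-0.093, -0.003, -0.996], [0.018, -1.0, 0.001]]
wrist_force: [-17.7, -1.6, 18.3]
gripper_width: 0.482
```

```bash
python3 edge.py w9; python3 - <<'E'
from h import *
import pickle
s,c=pickle.load(open("w8.pkl","rb"));P=onz(c,(637,111),.029,s);print((s["ee_rot"].T@(P-s["tcp_pos"])*1000).round(1))
E
```

```text
13.95 [ 0.59498277 -0.0443705  -0.02323361] [[-0.9955, -0.0182, 0.0933], [-0.0933, -0.0026, -0.9956], [0.0184, -0.9998, 0.0008]] [-17.73592616  -1.62141964  18.2599719 ] 41.89985580502182
[-79.9 -52.4 136.1]
```

View pics/w9.png

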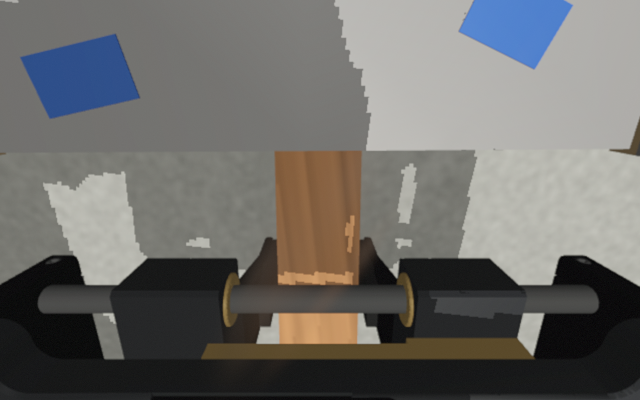

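The TCP followed only 18 of 25 mm, with a push of 18 N and the tool pitched by 1°: the wedge is now loading the panel. I'll check the wedge's attitude and the edge step.

```bash
python3 - <<'E'
from station import r, eyes
from h import *
import pickle
C={n:eyes.capture(n) for n in["scene","side"]}
pickle.dump(C,open("c9.pkl","wb"))
crop(C["side"]["img"],310,140,430,230,6.5,"pics/si9.png")
s,c=pickle.load(open("w9.pkl","rb"))
a=c["img"][120:180,0:60];b=c["img"][120:180,580:640]
cv2.imwrite("pics/w9j.png",cv2.resize(np.hstack([a,b]),None,fx=6.5,fy=6.5,interpolation=cv2.INTER_CUBIC))
E
```

```text
(no output)
```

View pics/si9.png

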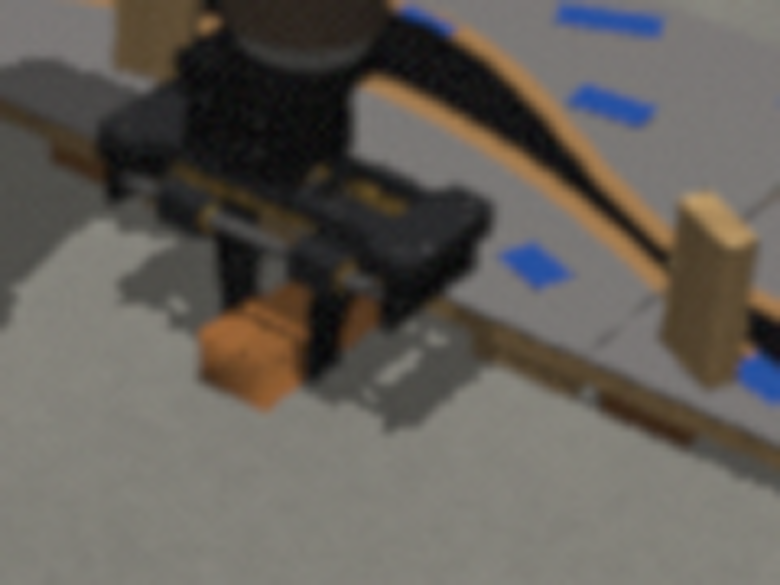

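View pics/w9j.png

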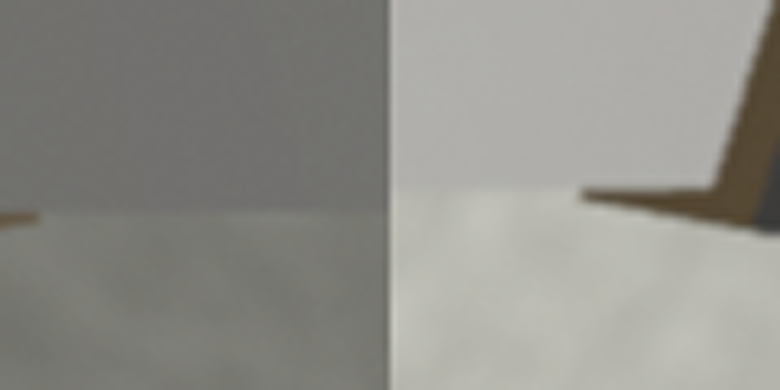

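The right joint in the wrist view (low panel's corner at about (630,149), side panel's at about (636,155)) shows the panel has moved back about 3 mm against the rear row, as the brief allowed. To see the real lift, I'll triangulate the shift of the blue tape patches on the panel between the start pictures and now, with patches on the fixed panels as control.

```bash
cat > lift.py <<'E'
from h import *
import pickle,sys
def blobs(c):
    hsv=cv2.cvtColor(c["img"],cv2.COLOR_BGR2HSV).astype(float)
    b=c["img"].astype(float); w=np.clip(b[...,0]-b[...,2]-25,0,None)/(b.sum(2)+1); m=(w>0.03).astype(np.uint8)
    n,l,st,ct=cv2.connectedComponentsWithStats(m); out=[]
    for i in range(1,n):
        if 15<st[i,4]<400:
            yy,xx=np.where(l==i); ww=np.ones(len(xx)); out.append((np.average(xx,weights=ww),np.average(yy,weights=ww),st[i,4]))
    return out
if __name__=="__main__":
  A=pickle.load(open("c0.pkl","rb"));B=pickle.load(open(sys.argv[1],"rb"))
  D={}
  for n in A:
    a=blobs(A[n]);b=blobs(B[n]); D[n]=[]
    for p in a:
        z=onz(A[n],p[:2],.033)
        if not(.6<z[0]<1.1 and -.42<z[1]<.36): continue
        q=min(b,key=lambda q:np.hypot(q[0]-p[0],q[1]-p[1]))
        if np.hypot(q[0]-p[0],q[1]-p[1])<5 and abs(q[2]-p[2])<.25*p[2]: D[n].append((z,p,q)); print(n,z[:2].round(3),np.round(p,1),"d",np.round(np.array(q[:2])-p[:2],2),q[2])
  for z,p,q in D["scene"]:
    for z2,p2,q2 in D["side"]:
      if np.hypot(*(z-z2)[:2])<.025:
        X=(z+z2)/2;J=[];e=[]
        for n,pp,qq in(("scene",p,q),("side",p2,q2)):
            for k in range(3):
                pass
            Jn=np.array([(proj(B[n],X+np.eye(3)[k]*.001)-proj(B[n],X)) for k in range(3)]).T; J.append(Jn);e+=list(np.array(qq[:2])-pp[:2])
        print(X[:2].round(3),"move mm",np.linalg.lstsq(np.vstack(J),np.array(e),rcond=None)[0].round(2))
E
python3 lift.py c9.pkl; python3 ed2.py w9 .030 140 165
```

```text
scene [ 0.718 -0.252] [203.7 204.7  84. ] d [0. 0.] 84
scene [ 0.715 -0.108] [238.9 228.  103. ] d [-0.91  0.37] 104
scene [ 0.928 -0.322] [119.  234.5 168. ] d [0. 0.] 168
scene [ 0.916 -0.202] [149.  255.1 187. ] d [-0.1  -0.01] 191
scene [0.679 0.059] [295.4 251.6 139. ] d [-0.71  0.46] 129
scene [ 0.97  -0.267] [113.7 254.8 150. ] d [0.07 0.04] 152
scene [ 0.863 -0.045] [207.4 275.5 192. ] d [-1.03  1.03] 192
scene [ 0.95 -0.13] [152.9 279.6 219. ] d [-0.05 -0.  ] 220
scene [0.675 0.278] [370.8 300.4 200. ] d [0. 0.] 200
scene [0.86  0.085] [246.7 306.6  91. ] d [-0.98  1.19] 91
scene [0.938 0.012] [195.2 311.6 325. ] d [0.11 0.02] 327
scene [0.926 0.114] [231.4 336.7 312. ] d [-0.03 -0.07] 317
scene [0.878 0.188] [274.5 341.7 324. ] d [0. 0.] 324
side [0.867 0.286] [336.1 123.3  44. ] d [0. 0.] 44
side [0.822 0.312] [323.3 124.9  34. ] d [0. 0.] 34
side [0.926 0.113] [380.  133.9  49. ] d [0.04 0.06] 48
side [0.676 0.277] [302.1 141.4  39. ] d [ 0.12 -0.03] 40
side [0.859 0.083] [374.7 143.1  21. ] d [ 0.49 -0.31] 19
side [0.937 0.012] [403.4 142.6  62. ] d [0. 0.] 62
side [ 0.8
[... 273 characters left out ...]
ide [ 0.709 -0.112] [391.1 181.1  52. ] d [ 0.92 -0.77] 48
side [ 0.719 -0.251] [427.8 197.7  55. ] d [-0.06  0.03] 54
[ 0.718 -0.251] move mm [-0.07  0.03 -0.06]
[ 0.712 -0.11 ] move mm [ 3.44 -0.05  1.29]
[ 0.927 -0.321] move mm [0. 0. 0.]
[ 0.915 -0.201] move mm [ 0.13 -0.08  0.05]
[ 0.97  -0.267] move mm [-0.08  0.14 -0.1 ]
[ 0.862 -0.046] move mm [ 3.23  0.51 -0.19]
[ 0.949 -0.13 ] move mm [ 0.07 -0.04  0.02]
[0.675 0.278] move mm [ 0.18 -0.02  0.15]
[0.859 0.084] move mm [ 3.24  0.46 -0.23]
[0.938 0.012] move mm [-0.11  0.13 -0.06]
[0.926 0.114] move mm [-0.09 -0.25 -0.13]
n 46 slope deg -0.3538322971001743 row 150.62602234127436 world [ 0.6591 -0.0384  0.03  ] tool [-63.4 -54.4   0. ]
```

The tape triangulation is precise: patches on the fixed panels moved 0.1–0.2 mm or less, while the low panel moved back 3.2 mm (now against the rear row) and lifted 1.3 mm at the patch 55 mm in, so about 1.7 mm at the edge. The geometry agrees: 76.6 mm inserted predicts 1.4 mm. About 16 mm more travel is needed, so I continue in smaller steps.

Call:
play_rows(deltas=[255,-1,0,0,0,255,-1.5,0,0,0,255,-1.5,0,0,0,255,-1.5,0,0,0,255,-1.5,0,0,0,255,-1.5,0,0,0,255,-1,0,0,0,255,-0.5,0,0,0,255,0,0,0,0,255,0,0,0,0])

```text
time_s: 15.1
tcp_pos: [0.6047, -0.0435, -0.0232]
ee_rot: [[-0.995, -0.019, 0.093], [-0.093, -0.003, -0.996], [0.019, -1.0, 0.001]]
wrist_force: [-17.5, -2.1, 17.3]
gripper_width: 0.481
```

```bash
cat > chk.py <<'E'
import sys,pickle
from station import eyes
C={n:eyes.capture(n) for n in["scene","side"]}
pickle.dump(C,open(sys.argv[1],"wb"))
E
python3 edge.py w10; python3 chk.py c10.pkl; python3 lift.py c10.pkl | grep move;  python3 ed2.py w10 .0315 150 190
```

```text
15.1 [ 0.60472981 -0.04352149 -0.02323331] [[-0.9955, -0.0187, 0.0932], [-0.0932, -0.0026, -0.9956], [0.0189, -0.9998, 0.0009]] [-17.52736986  -2.13507339  17.3385777 ] 41.84046383386935
[ 0.718 -0.251] move mm [-0.07 -0.06 -0.31]
[ 0.712 -0.11 ] move mm [ 3.47 -0.42  2.42]
[ 0.927 -0.321] move mm [ 0.04 -0.09  0.03]
[ 0.915 -0.201] move mm [ 0.13 -0.08  0.05]
[ 0.97  -0.267] move mm [ 0.09  0.01 -0.03]
[ 0.862 -0.046] move mm [3.41 0.66 0.31]
[ 0.949 -0.13 ] move mm [ 0.07 -0.04  0.02]
[0.675 0.278] move mm [ 0.06 -0.16  0.01]
[0.859 0.084] move mm [3.3  1.56 1.06]
[0.938 0.012] move mm [0.01 0.15 0.15]
[0.926 0.114] move mm [-0.08 -0.06  0.05]
n 14 slope deg -2.1815052518977693 row 171.15251441330352 world [ 0.6602 -0.0383  0.0315] tool [-54.6 -55.8   0. ]
```

View pics/w10.png

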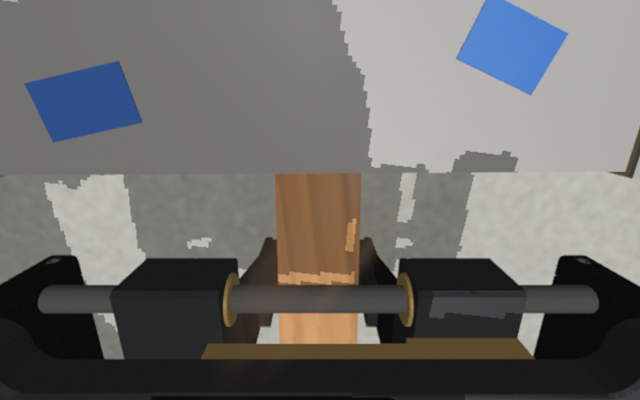

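The edge is now at about row 173 in the wrist view, roughly 86 mm inserted, with about 3 mm of lift. The force is steady at 17 N. Next push: 6 mm.

Call:
play_rows(deltas=[255,-1,0,0,0,255,-1,0,0,0,255,-1,0,0,0,255,-1,0,0,0,255,-1,0,0,0,255,-1,0,0,0,255,0,0,0,0,255,0,0,0,0,255,0,0,0,0,255,0,0,0,0])

```text
time_s: 16.25
tcp_pos: [0.6111, -0.0429, -0.0232]
ee_rot: [[-0.995, -0.018, 0.093], [-0.093, -0.003, -0.996], [0.018, -1.0, 0.001]]
wrist_force: [-16.9, -2.4, 16.0]
gripper_width: 0.478
```

```bash
python3 edge.py w11; python3 chk.py c11.pkl; python3 lift.py c11.pkl | grep move;  python3 - <<'E'
from h import *
import pickle
for t,z in(("w10",.032),("w11",.033)):
  s,c=pickle.load(open(t+".pkl","rb")); g=c["img"].astype(float)
  for x in (282,295,305,315,325):
    col=g[150:215,x-3:x+4].mean(1); v=col[:,2]-col[:,0]; d=np.diff(v); i=d.argmax(); y=150+i+.5
    P=onz(c,(x,y),z,s); print(t,x,y,(s["ee_rot"].T@(P-s["tcp_pos"])*1000).round(1))
a=c["img"][150:210,0:60];b=c["img"][150:210,580:640]
cv2.imwrite("pics/w11j.png",cv2.resize(np.hstack([a,b]),None,fx=6.5,fy=6.5,interpolation=cv2.INTER_CUBIC))
C=pickle.load(open("c11.pkl","rb"))["side"];crop(C["img"],310,140,430,230,6.5,"pics/si11.png")
C=pickle.load(open("c11.pkl","rb"))["scene"];crop(C["img"],180,170,330,280,5.3,"pics/sc11.png")
E
```

```text
16.25 [ 0.61108575 -0.04290234 -0.02322936] [[-0.9955, -0.018, 0.0934], [-0.0933, -0.0026, -0.9956], [0.0182, -0.9998, 0.0009]] [-16.8865904   -2.35707412  15.99839859] 41.60708165301142
[ 0.718 -0.251] move mm [ 0.01  0.12 -0.16]
[ 0.712 -0.11 ] move mm [ 3.51 -0.16  2.78]
[ 0.927 -0.321] move mm [0. 0. 0.]
[ 0.915 -0.201] move mm [ 0.13 -0.08  0.05]
[ 0.97  -0.267] move mm [-0.05  0.08 -0.08]
[ 0.862 -0.046] move mm [3.52 0.54 0.19]
[ 0.949 -0.13 ] move mm [ 0.12 -0.05  0.01]
[0.675 0.278] move mm [0. 0. 0.]
[0.938 0.012] move mm [-0.11  0.03  0.01]
[0.926 0.114] move mm [-0.16  0.2   0.08]
w10 282 173.5 [-53.7 -56.3 -15.3]
w10 295 173.5 [-53.7 -56.3  -9.6]
w10 305 173.5 [-53.7 -56.3  -5.2]
w10 315 173.5 [-53.7 -56.3  -0.8]
w10 325 173.5 [-53.7 -56.3   3.5]
w11 282 187.5 [-47.6 -57.1 -15.5]
w11 295 187.5 [-47.6 -57.1  -9.7]
w11 305 187.5 [-47.6 -57.1  -5.3]
w11 315 187.5 [-47.6 -57.1  -0.9]
w11 325 187.5 [-47.6 -57.1   3.6]
```

View pics/w11.png

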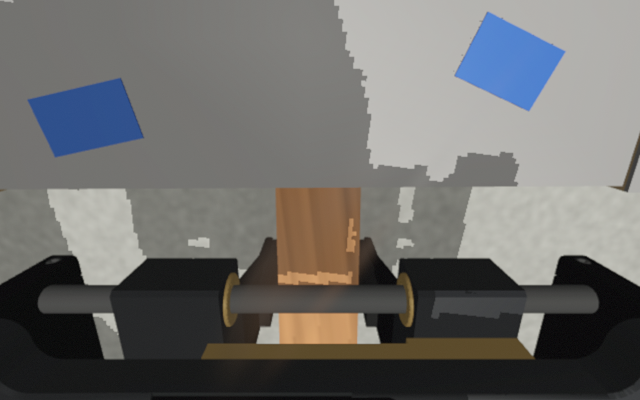

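View pics/w11j.png

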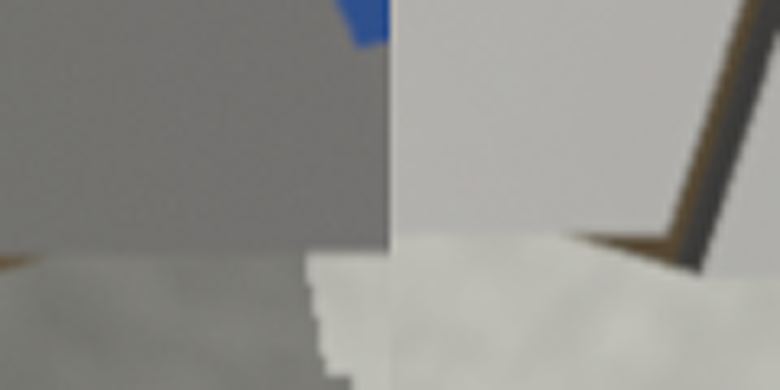

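View pics/si11.png

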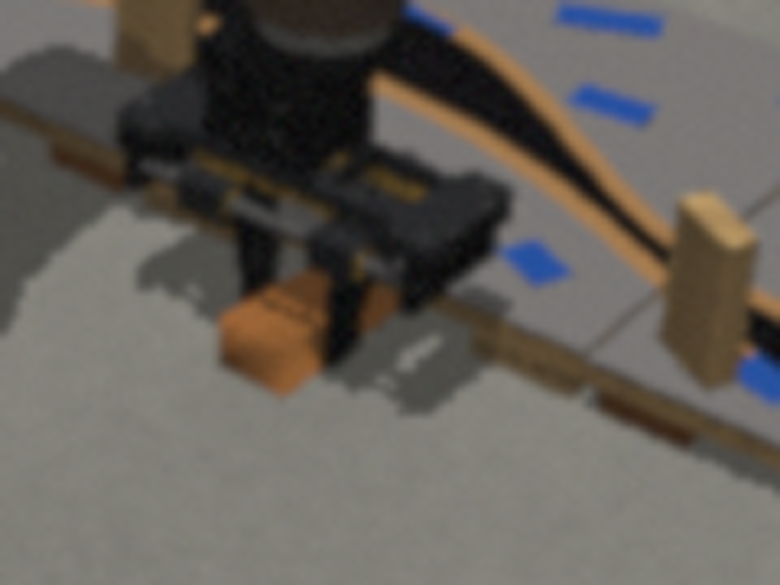

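View pics/sc11.png

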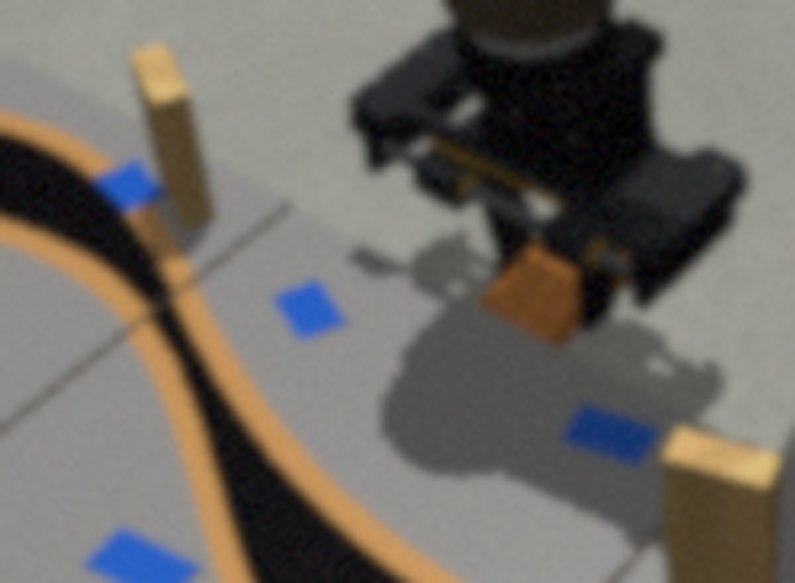

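The geometry gives 92.4 mm inserted, so about 3.9 mm of lift; the tape patch suggests 3.6–3.8 mm. For a sharper check I'll compare the spacing of two tape-patch corners near the edge in the wrist views, whose scale gives the height, against the picture taken before contact.

```bash
cat > hgt.py <<'E'
from h import *
import pickle,sys
from scipy.optimize import brentq
pts={"w8":((46,77),(541,26)),"w9":((50,118),(534,69)),"w10":((53,142),(530,95)),"w11":((55,156),(529,110))}
if len(sys.argv)>1: pts[sys.argv[1]]=((int(sys.argv[2]),int(sys.argv[3])),(int(sys.argv[4]),int(sys.argv[5])))
L=None
for t in pts:
  s,c=pickle.load(open(t+".pkl","rb")); b=c["img"].astype(np.float32); g=np.clip((b[...,0]-b[...,2])/(b.sum(2)+1)*600,0,255).astype(np.uint8)
  p=cv2.cornerSubPix(g,np.array(pts[t],np.float32).reshape(-1,1,2),(6,6),(-1,-1),(3,50,.01)).reshape(-1,2)
  f=lambda z:(onz(c,p[0],z,s)-onz(c,p[1],z,s))
  if L is None: L=np.linalg.norm(f(.0294)); print("L",L)
  z=brentq(lambda z:np.linalg.norm(f(z))-L,0,.06); print(t,p.round(2).tolist(),"z mean of patches mm",z*1000,onz(c,p[0],z,s).round(4),onz(c,p[1],z,s).round(4))
E
python3 hgt.py
```

```text
L 0.19968791242127099
w8 [[45.61000061035156, 77.69000244140625], [539.8300170898438, 26.690000534057617]] z mean of patches mm 29.400000000000027 [0.6595 0.0743 0.0294] [ 0.6969 -0.1218  0.0294]
w9 [[49.56999969482422, 118.16999816894531], [533.8599853515625, 68.75]] z mean of patches mm 30.5000798404199 [0.6623 0.0745 0.0305] [ 0.6999 -0.1216  0.0305]
w10 [[52.83000183105469, 141.7899932861328], [530.469970703125, 94.5199966430664]] z mean of patches mm 31.875492033199908 [0.6625 0.0746 0.0319] [ 0.7    -0.1216  0.0319]
w11 [[54.790000915527344, 156.67999267578125], [528.3599853515625, 110.56999969482422]] z mean of patches mm 32.87265867822318 [0.6627 0.0747 0.0329] [ 0.7001 -0.1214  0.0329]
```

The three lift estimates agree at about 3.8–3.9 mm at the edge, where flush is 4.0. The last push is 1 mm, then a final check.

Call:
play_rows(deltas=[255,-0.5,0,0,0,255,-0.5,0,0,0,255,0,0,0,0,255,0,0,0,0,255,0,0,0,0,255,0,0,0,0,255,0,0,0,0,255,0,0,0,0,255,0,0,0,0,255,0,0,0,0])

```text
time_s: 17.4
tcp_pos: [0.611, -0.0429, -0.0232]
ee_rot: [[-0.995, -0.02, 0.093], [-0.093, -0.003, -0.996], [0.02, -1.0, 0.001]]
wrist_force: [-19.3, -1.4, 18.7]
gripper_width: 0.481
```

```bash
python3 edge.py w12; python3 chk.py c12.pkl; python3 lift.py c12.pkl | grep move; python3 hgt.py w12 55 158 528 113 | tail -1
python3 - <<'E'
from h import *
import pickle
C=pickle.load(open("c12.pkl","rb")); cv2.imwrite("pics/sc12.png",C["scene"]["img"]);cv2.imwrite("pics/si12.png",C["side"]["img"])
s,c=pickle.load(open("w12.pkl","rb")); g=c["img"].astype(float)
for x in (285,305,325):
    v=g[150:215,x-3:x+4].mean(1); v=v[:,2]-v[:,0]; y=150+np.diff(v).argmax()+.5
    print(x,y,(s["ee_rot"].T@(onz(c,(x,y),.033,s)-s["tcp_pos"])*1000).round(1))
E
```

```text
17.4 [ 0.61101399 -0.04289269 -0.02323517] [[-0.9954, -0.0202, 0.0932], [-0.0932, -0.0028, -0.9956], [0.0203, -0.9998, 0.0009]] [-19.34702258  -1.41391092  18.73237122] 41.819698069270665
[ 0.718 -0.251] move mm [ 0.21 -0.04 -0.08]
[ 0.712 -0.11 ] move mm [ 3.51 -0.16  2.78]
[ 0.927 -0.321] move mm [ 0.13 -0.05 -0.04]
[ 0.915 -0.201] move mm [ 0.13 -0.05  0.02]
[ 0.97  -0.267] move mm [-0.08  0.09 -0.03]
[ 0.862 -0.046] move mm [3.46 0.75 0.44]
[ 0.949 -0.13 ] move mm [0. 0. 0.]
[0.675 0.278] move mm [ 0.21 -0.11  0.16]
[0.938 0.012] move mm [ 0.08  0.   -0.02]
[0.926 0.114] move mm [-0.13  0.21  0.34]
w12 [[54.83000183105469, 156.82000732421875], [528.5599975585938, 110.66000366210938]] z mean of patches mm 32.77417125160936 [0.6627 0.0747 0.0328] [ 0.7001 -0.1215  0.0328]
285 187.5 [-47.6 -57.2 -14.1]
305 187.5 [-47.6 -57.2  -5.3]
325 187.5 [-47.6 -57.2   3.6]
```

View pics/sc12.png

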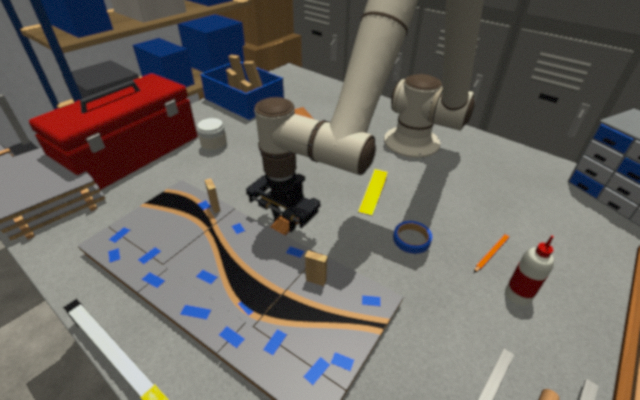

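View pics/si12.png

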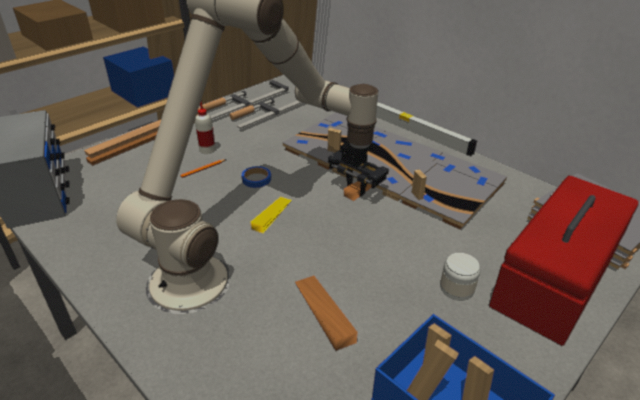

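The 1 mm command was taken up by stiction: the force rose 2.4 N but the edge didn't move. One more millimetre should free it.

Call:
play_rows(deltas=[255,-0.5,0,0,0,255,-0.5,0,0,0,255,0,0,0,0,255,0,0,0,0,255,0,0,0,0,255,0,0,0,0,255,0,0,0,0,255,0,0,0,0,255,0,0,0,0,255,0,0,0,0])

```text
time_s: 18.55
tcp_pos: [0.6131, -0.0427, -0.0233]
ee_rot: [[-0.995, -0.018, 0.093], [-0.093, -0.003, -0.996], [0.018, -1.0, 0.001]]
wrist_force: [-17.6, -2.0, 17.4]
gripper_width: 0.481
```

```bash
python3 edge.py w13; python3 chk.py c13.pkl; python3 lift.py c13.pkl | grep move; python3 hgt.py w13 55 159 528 113 | tail -1
```

```text
18.55 [ 0.61310576 -0.04265367 -0.02326037] [[-0.9955, -0.018, 0.0934], [-0.0933, -0.0026, -0.9956], [0.0182, -0.9998, 0.0009]] [-17.60527818  -2.04783153  17.41038518] 41.82038778803245
[ 0.718 -0.251] move mm [-0.14 -0.07 -0.28]
[ 0.712 -0.11 ] move mm [ 3.54 -0.04  3.16]
[ 0.927 -0.321] move mm [-0.01 -0.03  0.04]
[ 0.915 -0.201] move mm [0.14 0.08 0.1 ]
[ 0.97  -0.267] move mm [ 0.04  0.09 -0.1 ]
[ 0.862 -0.046] move mm [3.58 0.52 0.38]
[ 0.949 -0.13 ] move mm [-0.03 -0.06  0.06]
[0.675 0.278] move mm [ 0.06 -0.16  0.01]
[0.938 0.012] move mm [-0.07  0.06 -0.02]
[0.926 0.114] move mm [-0.06 -0.17  0.11]
w13 [[55.65999984741211, 161.38999938964844], [527.7000122070312, 115.80000305175781]] z mean of patches mm 33.079810066522235 [0.6627 0.0748 0.0331] [ 0.7001 -0.1214  0.0331]
```

The edge moved 2 mm. Both measures now put the edge lift at about 4.1 mm against 4.0 for flush, and it's steady. Handing in.

```bash
python3 -c "
from station import r
print(r.finish_job()); s=r.sense(); print(s['time_s'],s['tcp_pos'],s['wrist_force'],s['gripper_width'])"
```

```text
the job is handed in; nothing more can be done
None
the job is handed in; nothing more can be done
```

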